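# Load a mainshaft under the sprung roller of a clip holder

### The arm

A 7-joint arm with a two-finger parallel gripper is mounted at the origin on the work surface. World frame = base frame: x ahead of the robot, y to its left, z up, the work surface at z = 0. Lengths are in m, angles in rad, forces in N, time in s.
With the tool pointing down it reaches from about 0.4 to 0.925 m from the base axis. Payload 5.6 kg.
Tool frame: the origin (TCP) lies midway between the tips of the shut fingers; the grasp point (between the pads) lies 19 mm behind it; z points along the fingers, y is the direction in which the jaws open and shut (so a half turn about z gives the same grasp; the last joint's range is limited). The gripper opens to 85 mm and grips with 20 to 120 N. Pads are 22 mm wide; open, the fingers measure 114 mm over their backs; the gripper's body (76 mm by 85 mm) begins 54 mm behind the grasp point. The pads swing forward as they close: fully open they stand 13 mm farther back than shut.
Start: joints at [-1.367, 0.468, -0.012, 1.603, 0.006, 1.071, -0.056], TCP at [0.159, 0.63, 0.231] pointing down, gripper open.
Joint ranges: [-2.53, 2.53], [-0.31, 2.02], [-1.57, 1.55], [0.28, 2.44], [-1.29, 4.43], [0.15, 1.84], [-2.92, 2.92]. Speed limits (rad/s): [2.57, 2.57, 3.14, 3.14, 3.14, 3.14, 3.14].

### API

Orientations are given as a rotation vector (axis times angle).
In Python, from bench import r gives the robot as it stands. The module is installed in compiled form; this text tells all that it offers.
- The arm moves only by the tool send_rows, never from a script. Its argument "plan" is one flat list of numbers, 7 for each row, row after row: the opening, from 0 (shut) to 1 (fully open), then the shift along the tool's x, y, z in mm, then the turn, a rotation vector about the tool's x, y, z in degrees. In form: [claw, tx, ty, tz, rx, ry, rz, claw, tx, ty, tz, rx, ry, rz, ...]. A call has 1 to 20 rows; each row shifts and turns the commanded pose from where the row before left it, along the tool's axes as they then stand; what a row does not reach is not made up. A row lasts 1/12 s, in which the tool goes at most 41.7 mm and 7.16 degrees, less where a joint would pass 70% of its speed; a pose out of reach is approached as far as the arm can. A call is refused whole if a number of a shift passes 41.7 or a number of a turn 7.16, either way. A call with a gripper value outside its range is refused whole. The fingers move at their own pace and stop on an object; the grip force is fixed at half the most. Time passes only in rows, so rows that do not move let the fingers close. It gives the time, the measured TCP pose, the force and the opening at its end, in the units of the state.
- r.state(): the state, without advancing time (a new reading comes with each control period).
- r.snapshot(name): name is "scene" or "top" or "wrist"; returns the picture (420x560x3 uint8, red, green, blue); there is no depth.
- r.get_calibration(name): a dict with "vertical_fov" (degrees; the focal length in pixels is half the picture's height over the tangent of half this angle, whatever the lens; pixels are square), "cx", "cy" (the principal point, pixels), "k1" (the pictures are not rectified: a ray, as slopes to the right and down, at radius r is drawn at 1 + k1 r^2 times it, then the intrinsics apply), "R" (3x3) and "t" (3): a world point X has camera coordinates R X + t; the wrist camera has in their place "mount" (4x4, takes a point from camera to tool coordinates, whose origin is the TCP and whose axes are the flange's). Camera axes: x right, y down, z forward; pixel columns grow to the right and rows downward; lengths in m; the calibration is good to about 2 mm. A picture is of the moment at which its call begins: read the wrist's pose just before it. get_calibration takes no time and is no camera call.
- r.hand_in(): hands the job in, once; it reports no verdict.
Trained networks look in the newest picture that a camera, given by its name, has taken for a name from the list of things; names that differ only in an ending like _2 or _b are one class to them, and where a whole thing is asked for, a point or a joint stands for the part that bears it (a point fixed in the world has none). Each returns a list of dicts, best first, with "p" (0 to 1); they miss things now and then, are a little off and sometimes report something else, mostly with a low value. They report only what shows in the picture. A call takes as long as a camera call. They do not tell look-alikes from the thing itself.
- r.look_for(camera, thing): "extent" ([left, top, width, height] in pixels, round what is visible of it).
- r.masks_of(camera, thing): "region" (420x560 bool, what is visible of it) and "extent" ([left, top, width, height] in pixels, round what is visible of it).
- r.mark_of(camera, thing): "xy" ([column, row] in pixels: a listed point, or the origin of a listed thing).
The state is a dict: "clock": time; "joints": joint angles; "joint_velocities": joint speeds; "joint_efforts": joint torques, N m; "tcp_pos": TCP position; "tool_rot": TCP orientation; "contact_force": force on the tool from outside, world axes, zero at the start; "torque": the same for the moment, N m; "finger_gap": finger opening in m.
Only numpy, scipy, OpenCV 4.12 (cv2) and the standard library are available. Lean on these libraries where they do the work, as an engineer would, in place of code of your own. Each camera call takes 0.05 s, during which the arm holds its last target.

### The job

Take the ground mainshaft from its rest and slide it nose first along the vee of the spring clip holder, so that its nose pushes the sprung roller arm up and passes beneath it. Push on gently until the little sprung pin at the far end is fully pressed in and the shaft's tip bears on the rigid stop screw with about 10 N, no more than a firm finger's push, then let go so that the roller bears down on the shaft and it stays home. Leave the other parts on the shelf alone.

Things in the scene. Friction and masses are not known exactly. Their poses are not given: they have to be found in the camera images.
- shaft: ground steel mainshaft, 130 mm long, about 0.5 kg; x axis along it, to the nose. Origin on the axis in the middle of the thinner tail (24 mm diameter, 20 mm behind to 20 mm ahead of the origin): grip here, from above, across the axis, 60 N or more (the nose is heavy, centre of mass 40 mm ahead). From 20 to 92 mm ahead 30 mm in diameter, then a cone. Any roll about its axis
- nose (a point): centre of the flat tip (10 mm diameter) of the shaft's nose, 110 mm ahead of the shaft's origin; the nose cone is 18 mm long
- rest: low dark steel stand, fixed, 66 x 50 mm, two notched uprights 35 mm high in which the shaft lies level at the start, its axis 45 mm above the shelf, tail overhanging freely; origin under its centre, x axis along the shaft to the nose
- holder: spring clip holder of bright steel, fixed, on a base 56 mm wide. Origin on the shelf; x axis along the vee in the direction in which the shaft is pushed in (within 0.3 rad of straight away from the robot), y left, z up. In the oiled vee (friction about 0.3) the 30 mm part of the shaft lies level, its axis over y = 0 and 50 mm above the shelf
- mouth (a point): mouth of the holder's vee, on the axis of a shaft lying in it: 40 mm before the holder's origin, 50 mm above the shelf. The 90 degree vee runs from here 68 mm along the holder's x, open at this end and from above as far as the roller; sides 26 mm either side, up to 47 mm high. The base begins 3 mm before it, so at home the tail stays clear of the holder
- roller: steel roller, 18 mm in diameter, 16 mm wide, turning freely at the end of the hold-down arm; origin at its centre: at holder x = 10 mm, 67 mm above the shelf when the arm is down. The shaft in the vee must lift it about 7 mm; it presses with about 6 N
- hold_arm (a joint): angle of the sprung hold-down arm (75 mm from pivot to roller, pivot 85 mm along the holder's x, above the end block): 0 = down with nothing beneath, grows as the roller rises, about 0.09 with the shaft beneath it
- end_block: dark steel block at the far end of the holder, 30 mm wide; origin on its front face, on the vee's axis, holder x = 57 mm. It carries a stop screw: the flat 16 mm face of its head stands 4 to 26 mm before the block, set afresh and not measured. A 6 mm pin stands 4 mm out of the head on a soft spring (0.6 to 1.6 N); home = the tip has pressed it level with the rigid head
- bearing: matt grey clutch release bearing, a stepped ring 66 mm in diameter, 26 mm high; origin under its centre; leave alone
- fork_pad: bronze fork pad, 40 x 22 x 12 mm block with a stud; origin under its centre; leave alone
- handle_grip: black bakelite handle grip standing upright, 34 mm in diameter, 85 mm high; origin under its centre; leave alone
- bolt_plate: zinc-coated steel plate with two holes, 80 x 50 x 8 mm; origin under its centre; leave alone
Things that resemble listed ones, but are neither listed nor needed, are in the scene too. Of the things like the shaft, leave any that is blue, pink or red; of the rest the smaller one is meant.

How it is judged:
On the way, in this order (a step that is already met when the one before it is completed fails the run):
1. the shaft's nose has lifted the roller and is beneath it (contact force between shaft and roller above 1 N and value of joint hold_arm above 0.06 rad and x of nose in the frame of holder above 0.015 m), for 0.1 s.
2. the shaft is pressed home: tip on the stop screw with more than 5 N (contact force between shaft and end_block above 5 N and value of joint hold_arm above 0.06 rad), for 0.15 s.
At the end, for the whole second after the job is handed in: the shaft lies at rest and let go in the holder's vee, its axis within 0.05 rad and 4 mm of the vee's, the roller bears on it with more than 2 N, and its tip still holds the sprung pin in (more than 0.9 N on the stop: within about 3 mm of home) (contact force between shaft and roller above 2 N and contact force between shaft and end_block above 0.9 N and value of joint hold_arm between 0.06 and 0.13 rad and y of shaft in the frame of holder between -0.004 and 0.004 m and z of shaft in the frame of holder between 0.046 and 0.054 m and angle between the x axis of shaft and the x axis of holder, either way round below 0.05 rad and x of nose in the frame of holder above 0.027 m and linear speed of shaft below 0.01 m/s); the robot touches nothing.
It fails at once if the shaft is rammed against the stop (over 15 N) (contact force between shaft and end_block above 15 N).
It fails at once if the shaft is forced against the roller (over 25 N) (contact force between shaft and roller above 25 N).
It fails at once if another part on the shelf is moved by more than 15 mm (distance of any of bearing, fork_pad, handle_grip, bolt_plate from where it was at the start of the episode above 0.015 m).
It also fails if it takes over 72 s, if anything falls off the work surface, if the arm or the gripper's body presses on something with over 40 N, if the wrist force passes 120 N, or if a joint passes its speed limit or range.

## Working session

There is one attempt and no reset: what is moved stays moved. The work goes in short steps, Python scripts to look and compute and a tool call to move; the robot and the scene stay as the last step left them, time stands still between calls to the robot, and variables do not carry over. Pictures are saved under pics/ and viewed, and the job is handed in when it is done.

Besides the shell and the picture viewer there is one more tool, called as a command line: name --argument value ..., lists and objects as JSON in quotes. send_rows: Moves the arm, as the interface text tells. Its arguments: {"type":"object","properties":{"plan":{"type":"array","items":{"type":"number"}}},"required":["plan"]}

```bash
mkdir -p pics; cat > h.py <<'E'
import numpy as np, cv2
from bench import r
from scipy.spatial.transform import Rotation as Ro
def save(n,im,box=None,s=1):
    if box: im=im[box[1]:box[3],box[0]:box[2]]
    cv2.imwrite('pics/'+n+'.png',cv2.resize(im[:,:,::-1].copy(),None,fx=s,fy=s,interpolation=cv2.INTER_CUBIC))
def cam(name,st=None):
    c=r.get_calibration(name); f=210/np.tan(np.radians(c['vertical_fov'])/2)
    if 'R' in c: R=np.array(c['R']);t=np.array(c['t'])
    else:
        st=st or r.state(); T=np.eye(4);T[:3,:3]=Ro.from_rotvec(st['tool_rot']).as_matrix();T[:3,3]=st['tcp_pos']
        W=np.linalg.inv(T@np.array(c['mount'])); R=W[:3,:3];t=W[:3,3]
    return dict(f=f,cx=c['cx'],cy=c['cy'],k1=c['k1'],R=R,t=t)
def ray(c,uv):
    d=np.array([(uv[0]-c['cx'])/c['f'],(uv[1]-c['cy'])/c['f']]); p=d.copy()
    for _ in range(30): p=d/(1+c['k1']*(p@p))
    return -c['R'].T@c['t'], c['R'].T@np.array([p[0],p[1],1])
def atz(c,uv,z):
    o,d=ray(c,uv); return o+d*(z-o[2])/d[2]
def proj(c,X):
    q=c['R']@np.array(X)+c['t']; p=q[:2]/q[2]; p=p*(1+c['k1']*(p@p)); return p*c['f']+[c['cx'],c['cy']]
E
python3 - <<'E'
from h import *
s=r.state();print({k:np.round(v,3) for k,v in s.items()})
for n in['scene','top','wrist']:
    save(n+'0',r.snapshot(n)); c=cam(n); print(n,c['f'],c['cx'],c['cy'],c['k1'],'pos',-c['R'].T@c['t'])
    for t in['shaft','holder','rest','bearing','fork_pad','handle_grip','bolt_plate']:
        print(t,[(np.round(d['extent']),round(d['p'],2)) for d in r.look_for(n,t)[:4]])
E
```

```text
{'clock': np.float64(0.0), 'joints': array([-1.367,  0.468, -0.012,  1.604,  0.006,  1.071, -0.056]), 'joint_velocities': array([-0.   ,  0.   ,  0.002,  0.001,  0.003,  0.   , -0.001]), 'joint_efforts': array([-1.0000e-03, -5.3238e+01,  2.1000e-02, -2.5130e+01,  1.1000e-02,
        8.0000e-03, -0.0000e+00]), 'tcp_pos': array([0.159, 0.63 , 0.23 ]), 'tool_rot': array([-3.870e-01, -3.118e+00,  3.000e-03]), 'contact_force': array([ 0.716, -0.351,  0.389]), 'torque': array([0.022, 0.022, 0.034]), 'finger_gap': np.float64(0.085)}
scene 449.7414779699676 275.4721314885885 207.33273271522629 0.0053679983111339655 pos [1.25546286 0.40240681 0.6818149 ]
shaft [(array([217., 198.,  48.,  26.]), 0.79), (array([194., 176.,  40.,  32.]), 0.77), (array([232., 144.,  29.,  26.]), 0.75), (array([143., 237.,  48.,  58.]), 0.71)]
holder [(array([287., 228.,  51.,  69.]), 0.85)]
rest [(array([219., 214.,  35.,  19.]), 0.87)]
bearing [(array([219., 278.,  33.,  29.]), 0.84), (array([298., 253.,  15.,  28.]), 0.66)]
fork_pad [(array([401., 301.,  18.,  21.]), 0.68), (array([220., 278.,  32.,  28.]), 0.1
[... 247 characters left out ...]
98., 229.,  16.,  71.]), 0.86), (array([311., 161.,  22.,  50.]), 0.83), (array([370., 257.,  11.,  51.]), 0.81), (array([313.,  94.,  61.,  36.]), 0.72)]
holder [(array([228., 143.,  21.,  57.]), 0.96)]
rest [(array([313., 177.,  25.,  23.]), 0.66), (array([227., 144.,  28.,  53.]), 0.45)]
bearing [(array([268., 107.,  29.,  22.]), 0.61)]
fork_pad [(array([155., 158.,  15.,  15.]), 0.68)]
handle_grip [(array([418., 181.,  21.,  12.]), 0.57)]
bolt_plate [(array([141., 200.,  23.,  28.]), 0.62)]
wrist 297.88316968500584 274.1194981280205 207.99133950602365 -0.01138088524846646 pos [0.09103588 0.64839245 0.37495855]
shaft []
holder []
rest []
bearing []
fork_pad []
handle_grip []
bolt_plate []
```

View pics/top0.png

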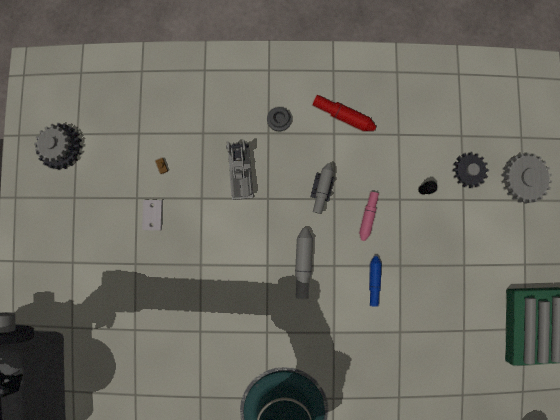

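View pics/scene0.png

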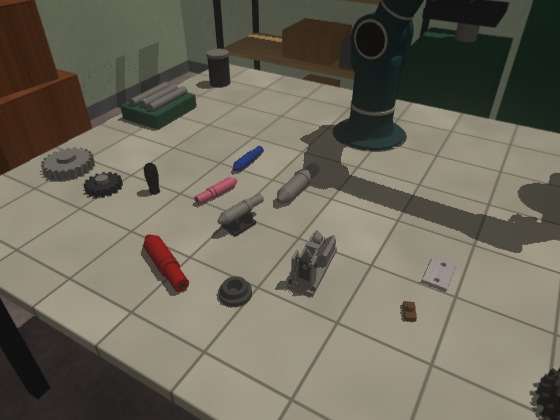

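Of the shaft-like things in the top view, red (345,112), pink (370,215) and blue (375,280) are ruled out by colour. That leaves grey (305,262), about 71 px long, and grey (323,188), about 50 px long and lying on the rest. The smaller one on the rest fits the description. I'll confirm it in a crop and measure.

```bash
python3 - <<'E'
from h import *
im=r.snapshot('top'); save('top1',im,(210,90,350,310),2.7)
c=cam('top')
r.snapshot('scene'); cs=cam('scene')
for t,z in[('shaft',.045),('nose',.045),('rest',0),('holder',0),('mouth',.05),('roller',.067),('end_block',.05),('bearing',0),('fork_pad',0),('handle_grip',0),('bolt_plate',0)]:
    for n,cc in(('top',c),('scene',cs)):
        print(t,n,[(np.round(d['xy']),round(d['p'],2),np.round(atz(cc,d['xy'],z)[:2],4)) for d in r.mark_of(n,t)[:5]])
for d in r.masks_of('top','shaft')[:4]:
    m=d['region'];p=np.argwhere(m)[:,::-1].astype(float);print(d['extent'],np.round(p.mean(0)),len(p))
    w=np.array([atz(c,q,.045)[:2] for q in p]);mu=w.mean(0);u,s,v=np.linalg.svd(w-mu,full_matrices=False);a=v[0]*np.sign(v[0][0]);pr=(w-mu)@a;print(mu,a,np.degrees(np.arctan2(a[1],a[0])),pr.min(),pr.max(), 'ends',mu+a*pr.min(),mu+a*pr.max())
E
```

```text
shaft top [(array([320., 105.]), 0.96, array([ 0.8021, -0.0902])), (array([371., 199.]), 0.95, array([ 0.5556, -0.2215])), (array([316., 202.]), 0.94, array([ 0.5469, -0.0793])), (array([304., 288.]), 0.92, array([ 0.3295, -0.0496])), (array([373., 295.]), 0.91, array([ 0.3111, -0.2253]))]
shaft scene [(array([311., 176.]), 0.92, array([ 0.3727, -0.0179])), (array([203., 199.]), 0.91, array([ 0.5951, -0.1954])), (array([252., 201.]), 0.89, array([ 0.5425, -0.0901])), (array([254., 148.]), 0.82, array([ 0.3264, -0.2234]))]
nose top [(array([358., 244.]), 0.92, array([ 0.4412, -0.1864])), (array([373., 257.]), 0.82, array([ 0.4074, -0.2252])), (array([304., 229.]), 0.8, array([ 0.4787, -0.0511])), (array([329., 161.]), 0.6, array([ 0.6543, -0.1144])), (array([376., 128.]), 0.57, array([ 0.7416, -0.2369]))]
nose scene [(array([148., 237.]), 0.98, array([ 0.7651, -0.2137])), (array([237., 179.]), 0.95, array([ 0.4816, -0.1734])), (array([218., 222.]), 0.6, array([ 0.646 , -0.1134])), (array([278., 200.]), 0.58, array([ 0.5063, -0.0402])), (array([237., 170.]), 0.53, array([ 0.4448, -0.19
[... 1445 characters left out ...]
70067688 ends [ 0.45205466 -0.198345  ] [ 0.5760952  -0.23183801]
[312.8, 96.0, 63.8, 37.0] [345. 115.] 988
[ 0.77633149 -0.1572471 ] [0.44227942 0.89687731] 63.75059206085194 -0.08572464334804289 0.09134269633884037 ends [ 0.73841725 -0.23413159] [ 0.81673049 -0.07532391]
[368.0, 257.9, 14.0, 50.0] [375. 280.] 521
[ 0.34894968 -0.23051693] [ 0.99967684 -0.0254207 ] -1.4566554956038362 -0.06294979457773223 0.061795390117378314 ends [ 0.28602023 -0.2289167 ] [ 0.4107251  -0.23208781]
[311.8, 158.2, 22.1, 57.0] [323. 187.] 548
[ 0.58561893 -0.09836918] [ 0.9692162  -0.24621121] -14.253423880758287 -0.06696556025212162 0.06553228212120474 ends [ 0.52071483 -0.08188151] [ 0.64913388 -0.11450397]
```

View pics/top1.png

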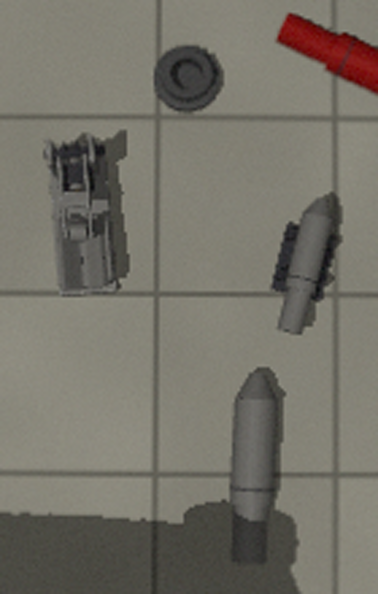

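The crop confirms it: the small grey shaft lies on the dark rest at (323,188), nose up and right, and is about 130 mm long. The larger grey one lies on the shelf in shadow. Next I survey the holder with the wrist camera.

send_rows --plan '[1,-15,-10,-1,0,0,0,1,-33,-22,-2,0,0,0,1,-33,-22,-2,0,0,0,1,-33,-22,-2,0,0,0,1,-33,-22,-2,0,0,0,1,-33,-22,-2,0,0,0,1,-33,-22,-2,0,0,0,1,-33,-22,-2,0,0,0,1,-33,-22,-2,0,0,0,1,-33,-22,-2,0,0,0,1,-33,-22,-2,0,0,0,1,-33,-22,-2,0,0,0,1,-33,-22,-2,0,0,0,1,-33,-22,-2,0,0,0,1,-33,-22,-2,0,0,0,1,-33,-22,-2,0,0,0,1,-33,-22,-2,0,0,0,1,-33,-22,-2,0,0,0,1,-33,-22,-2,0,0,0,1,-15,-10,0,0,0,0]'

```text
clock: 4.12
tcp_pos: [0.6648, 0.0673, 0.2689]
tool_rot: [0.397, 3.114, -0.004]
contact_force: [-0.7, -0.5, 1.2]
finger_gap: 0.0857
```

```bash
cat > look.py <<'E'
from h import *
import sys
nm=sys.argv[1]
s=r.state();print({k:np.round(s[k],3) for k in('clock','joints','tcp_pos','tool_rot','contact_force')})
im=r.snapshot('wrist');save(nm,im,None,1.4);c=cam('wrist',s)
for a in sys.argv[2:]:
    t,z=a.split(':');z=float(z)
    print(t,[(np.round(d['xy'],1),round(d['p'],2),np.round(atz(c,d['xy'],z)[:2],4)) for d in r.mark_of('wrist',t)[:3]])
E
python3 look.py w1 holder:0 mouth:.05 roller:.067 end_block:.05 shaft:.045 nose:.045
```

```text
{'clock': np.float64(4.117), 'joints': array([-0.359,  0.47 ,  0.292,  1.533, -0.139,  1.158,  1.276]), 'tcp_pos': array([0.665, 0.067, 0.269]), 'tool_rot': array([ 0.397,  3.114, -0.004]), 'contact_force': array([-0.707, -0.485,  1.168])}
holder [(array([299.8, 118.8]), 0.7, array([0.6011, 0.1194]))]
mouth [(array([291.5,  80.7]), 0.62, array([0.558 , 0.1158]))]
roller [(array([305., 127.]), 0.57, array([0.6105, 0.1177]))]
end_block [(array([315.4, 165.8]), 0.87, array([0.6588, 0.1213]))]
shaft [(array([121.6, 111.7]), 0.96, array([ 0.5398, -0.0856])), (array([190., 299.]), 0.85, array([ 0.799 , -0.0897])), (array([ 34.5, 153.8]), 0.69, array([ 0.5582, -0.2092]))]
nose [(array([21.7, 63.5]), 0.87, array([ 0.4615, -0.1764])), (array([ 89.6, 282.4]), 0.66, array([ 0.7393, -0.2171])), (array([138.1, 203. ]), 0.63, array([ 0.6492, -0.1082]))]
```

View pics/w1.png

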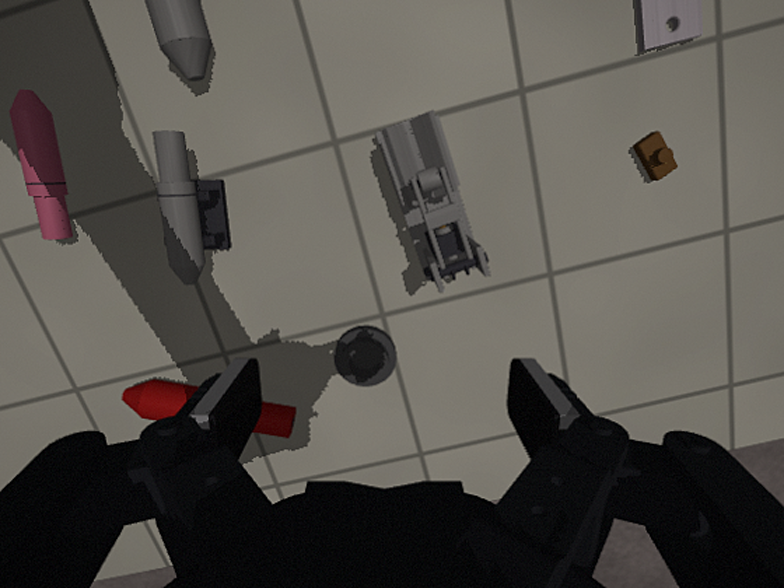

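```bash
python3 - <<'E'
from h import *
im=r.snapshot('wrist');save('w1c',im,(255,70,360,220),5)
im=r.snapshot('top');save('t1c',im,(215,130,270,210),7)
E
```

```text
(no output)
```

View pics/w1c.png

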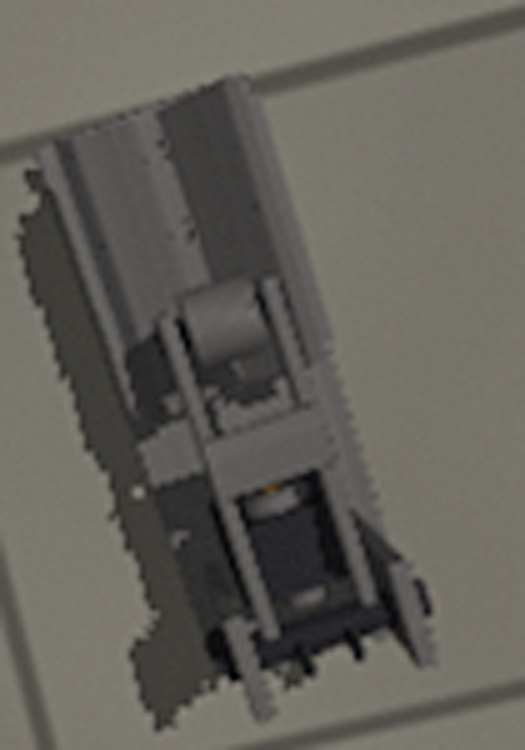

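View pics/t1c.png

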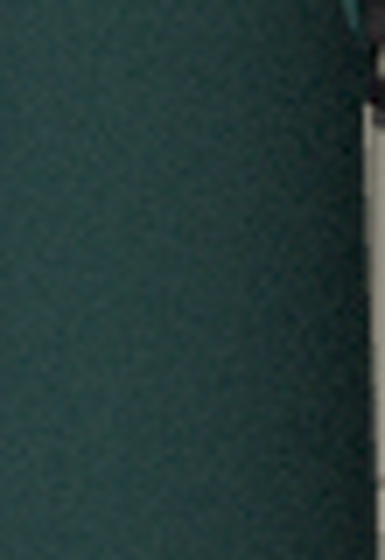

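send_rows --plan '[1,7,7,20,0,0,0,1,7,7,25,0,0,0,1,7,7,25,0,0,0,1,5,5,10,0,0,0,1,0,0,0,0,0,0,1,0,0,0,0,0,0]'

```text
clock: 5.07
tcp_pos: [0.6435, 0.1067, 0.1888]
tool_rot: [0.384, 3.118, -0.0]
contact_force: [0.3, -0.9, 0.4]
finger_gap: 0.0853
```

```bash
python3 look.py w2 holder:0 mouth:.05 roller:.067 end_block:.05; python3 - <<'E'
from h import *
im=r.snapshot('wrist');np.save('w2.npy',im)
d=r.look_for('wrist','holder');print(d[0]['extent']);x,y,w,h=[int(v) for v in d[0]['extent']]
save('w2c',im,(x-10,y-10,x+w+10,y+h+10),4);print(x-10,y-10)
E
```

```text
{'clock': np.float64(5.067), 'joints': array([-0.406,  0.517,  0.264,  1.649, -0.154,  0.995,  1.234]), 'tcp_pos': array([0.643, 0.107, 0.189]), 'tool_rot': array([ 0.384,  3.118, -0.   ]), 'contact_force': array([ 0.321, -0.912,  0.385])}
holder [(array([274.2, 145.9]), 0.89, array([0.5991, 0.1189]))]
mouth [(array([258.7, 108.3]), 0.69, array([0.5599, 0.1144]))]
roller [(array([276.1, 164.6]), 0.67, array([0.6107, 0.1178]))]
end_block [(array([293.3, 207.4]), 0.84, array([0.6579, 0.1236]))]Traceback (most recent call last):
  File "<stdin>", line 3, in <module>
IndexError: list index out of range
```

```bash
python3 - <<'E'
from h import *
im=np.load('w2.npy')
save('w2c',im,(220,80,340,280),4)
E
```

```text
(no output)
```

View pics/w2c.png

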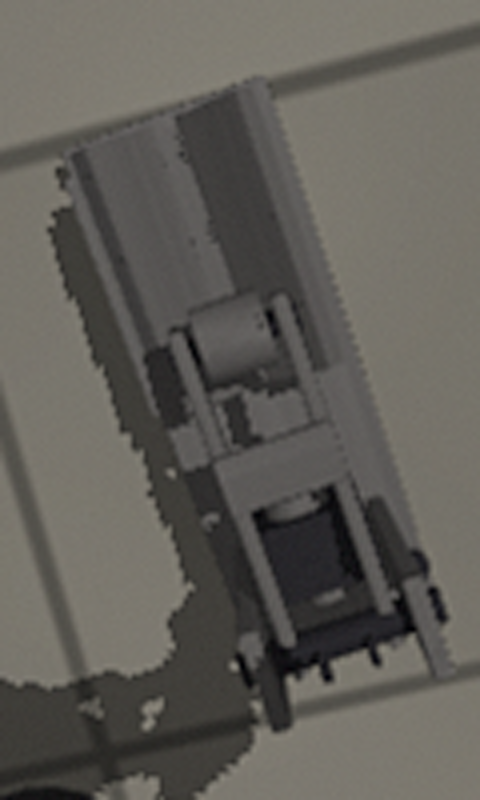

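```bash
python3 - <<'E'
from h import *
c=cam('wrist')
P={'Lo':(68,155),'Ri_o':(268,80),'Li':(95,150),'Ri':(242,88),'Lo2':(158,418),'Li2':(150,350),'Ri2':(330,365),'Ro2':(345,365),'rolC':(232,338)}
for k,(u,v) in P.items():
    z=.067+.009 if k=='rolC' else .047
    print(k,np.round(atz(c,(220+u/4,80+v/4),z),4))
# predicted projections for candidate
for x,y,yw in((.6,.118,3),(.6,.118,5)):
    a=np.radians(yw);f=lambda p:(proj(c,[x+p[0]*np.cos(a)-p[1]*np.sin(a),y+p[0]*np.sin(a)+p[1]*np.cos(a),p[2]])-[220,80])*4
    for p in[(-.04,-.026,.047),(-.04,.026,.047),(-.04,-.018,.047),(-.04,.018,.047),(.028,-.026,.047),(.028,.026,.047),(.01,0,.076),(.057,-.015,.05),(.057,.015,.05)]: print(p,np.round(f(p)))
E
```

```text
Lo [0.5644 0.0916 0.047 ]
Ri_o [0.5599 0.14   0.047 ]
Li [0.5649 0.0979 0.047 ]
Ri [0.5601 0.1339 0.047 ]
Lo2 [0.629  0.0958 0.047 ]
Li2 [0.6124 0.0982 0.047 ]
Ri2 [0.6266 0.1393 0.047 ]
Ro2 [0.6275 0.1428 0.047 ]
rolC [0.6106 0.1186 0.076 ]
(-0.04, -0.026, 0.047) [ 57. 144.]
(-0.04, 0.026, 0.047) [275.  73.]
(-0.04, -0.018, 0.047) [ 90. 133.]
(-0.04, 0.018, 0.047) [241.  84.]
(0.028, -0.026, 0.047) [149. 422.]
(0.028, 0.026, 0.047) [355. 359.]
(0.01, 0, 0.076) [231. 335.]
(0.057, -0.015, 0.05) [227. 521.]
(0.057, 0.015, 0.05) [344. 486.]
(-0.04, -0.026, 0.047) [ 53. 150.]
(-0.04, 0.026, 0.047) [268.  71.]
(-0.04, -0.018, 0.047) [ 86. 138.]
(-0.04, 0.018, 0.047) [234.  83.]
(0.028, -0.026, 0.047) [154. 424.]
(0.028, 0.026, 0.047) [358. 354.]
(0.01, 0, 0.076) [233. 335.]
(0.057, -0.015, 0.05) [236. 521.]
(0.057, 0.015, 0.05) [351. 482.]
```

```bash
cat > ov.py <<'E'
from h import *
def wire(im,c,box,s,x,y,yw,fn):
    a=np.radians(yw);im=cv2.resize(im[box[1]:box[3],box[0]:box[2],::-1].copy(),None,fx=s,fy=s,interpolation=cv2.INTER_CUBIC)
    im=np.clip(im.astype(float)*1.5,0,255).astype(np.uint8)
    f=lambda p:tuple(int(round(v)) for v in (proj(c,[x+p[0]*np.cos(a)-p[1]*np.sin(a),y+p[0]*np.sin(a)+p[1]*np.cos(a),p[2]])-[box[0],box[1]]+.5)*s)
    for yy in(-.026,-.0182,.0182,.026): cv2.line(im,f((-.04,yy,.047)),f((.028,yy,.047)),(0,255,0),1)
    cv2.line(im,f((-.04,-.026,.047)),f((-.04,.026,.047)),(0,255,0),1)
    cv2.line(im,f((-.04,0,.0288)),f((.028,0,.0288)),(0,0,255),1)
    for q in((.001,.067),(.019,.067)): cv2.line(im,f((q[0],-.008,q[1])),f((q[0],.008,q[1])),(255,0,0),1)
    for q in(.057,):cv2.line(im,f((q,-.015,.05)),f((q,.015,.05)),(255,0,255),1)
    b=[(-.043,-.028,0),(-.043,.028,0),(.057,.028,0)];
    for i in(0,1): cv2.line(im,f(b[i]),f(b[i+1]),(0,255,255),1)
    cv2.imwrite('pics/'+fn+'.png',im)
E
python3 - <<'E'
from ov import *
c=cam('wrist');im=np.load('w2.npy')
wire(im,c,(220,80,340,230),5,.6017,.1186,4.3,'ov1')
E
```

```text
(no output)
```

View pics/ov1.png

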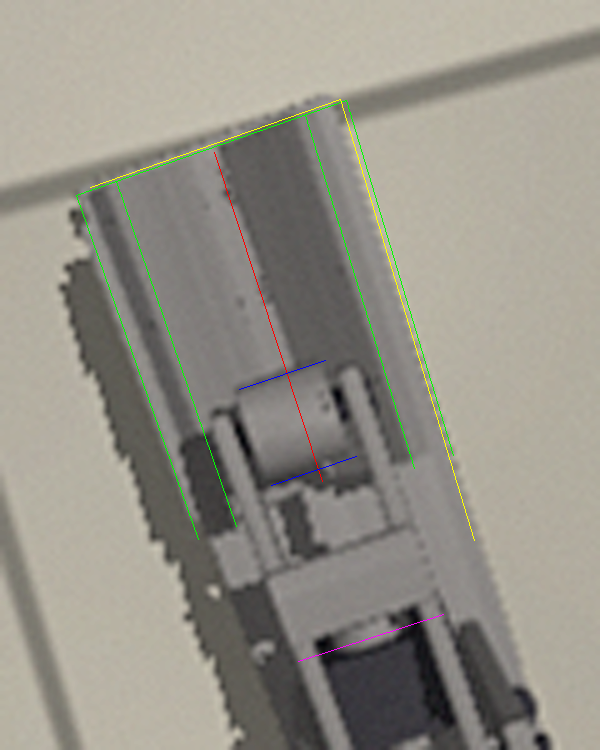

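send_rows --plan '[1,3,-13,0,0,0,0,1,7,-27,0,0,0,0,1,7,-27,0,0,0,0,1,7,-27,0,0,0,0,1,7,-27,0,0,0,0,1,7,-27,0,0,0,0,1,7,-27,0,0,0,0,1,7,-27,0,0,0,0,1,1,-11,0,0,0,0,1,0,0,0,0,0,0,1,0,0,0,0,0,0]'

```text
clock: 6.33
tcp_pos: [0.5402, -0.0876, 0.1886]
tool_rot: [0.388, 3.117, 0.001]
contact_force: [-0.6, 0.2, 0.1]
finger_gap: 0.0855
```

```bash
python3 look.py w3 shaft:.045 nose:.045 rest:0;  python3 - <<'E'
from h import *
c=cam('wrist')
for d in r.masks_of('wrist','shaft')[:4]:
    m=d['region'];p=np.argwhere(m)[:,::-1].astype(float);print(np.round(d['extent']),d['p'],len(p))
    w=np.array([atz(c,q,.045)[:2] for q in p]);mu=w.mean(0);u,s,v=np.linalg.svd(w-mu,full_matrices=False);a=v[0]*np.sign(v[0][0]);pr=(w-mu)@a;print(mu,np.degrees(np.arctan2(a[1],a[0])),'ends',mu+a*pr.min(),mu+a*pr.max())
E
```

```text
{'clock': np.float64(6.333), 'joints': array([-0.159,  0.348,  0.317,  1.915, -0.138,  0.898,  1.549]), 'tcp_pos': array([ 0.54 , -0.088,  0.189]), 'tool_rot': array([3.880e-01, 3.117e+00, 1.000e-03]), 'contact_force': array([-0.557,  0.183,  0.058])}
shaft [(array([277. , 196.8]), 0.9, array([ 0.5416, -0.0839])), (array([154.7, 235.5]), 0.77, array([ 0.5504, -0.2162]))]
nose [(array([ 97.3, 102.2]), 0.95, array([ 0.4148, -0.2215])), (array([278.4, 294.5]), 0.93, array([ 0.6488, -0.1092])), (array([148.8, 136.4]), 0.9, array([ 0.4552, -0.1865]))]
rest [(array([276. , 227.3]), 0.56, array([ 0.5882, -0.0963]))]
[ 47.   0.  64. 107.] 0.91 3553
[ 0.3705375  -0.21830376] 0.5308791986779385 ends [ 0.32879257 -0.21869056] [ 0.41747062 -0.21786888]
[129. 134.  39. 122.] 0.87 3195
[ 0.50864958 -0.20210374] -14.03657877350816 ends [ 0.45370898 -0.18836825] [ 0.57149735 -0.21781608]
[247.   0.  66. 132.] 0.86 5371
[ 0.42229722 -0.04806264] -1.2507806447124385 ends [ 0.37129293 -0.04694903] [ 0.48245259 -0.04937605]
[263. 174.  28. 123.] 0.65 3153
[ 0.58125328 -0.09194242] -13.342683190085209 ends [ 0.51940916 -0.07727443] [ 0.65035605 -0.10833199]
```

View pics/w3.png

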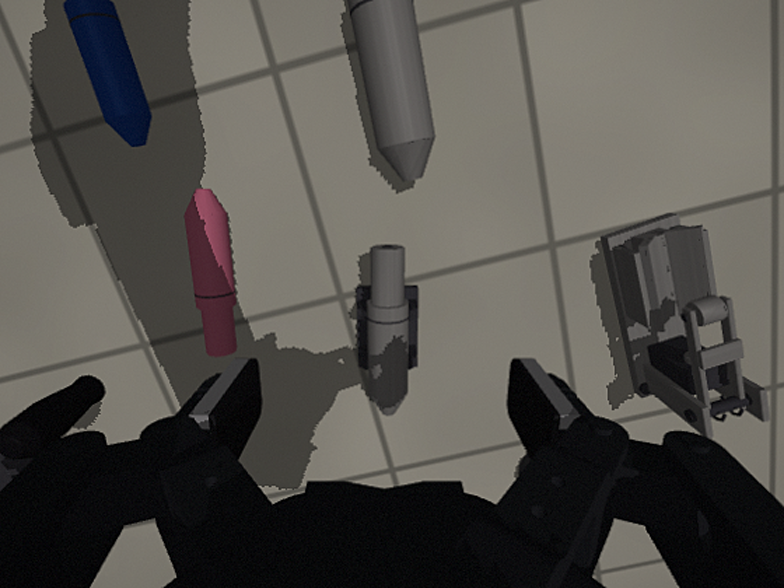

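The wrist view shows the grey shaft at (388,330), vertical in the picture and so aligned with the tool, with its tail up at (388,250) and the open fingers either side. Now I descend to 3 mm behind its origin and close.

send_rows --plan '[1,3,5,10,0,0,0,1,0,0,25,0,0,0,1,0,0,30,0,0,0,1,0,0,30,0,0,0,1,0,0,25,0,0,0,1,0,0,20,0,0,0,1,0,0,15,0,0,0,1,0,0,9,0,0,0,1,0,0,0,0,0,0,1,0,0,0,0,0,0]'

```text
clock: 7.42
tcp_pos: [0.5381, -0.0816, 0.024]
tool_rot: [-0.386, -3.117, 0.0]
contact_force: [0.4, -0.1, 0.6]
finger_gap: 0.0854
```

```bash
python3 look.py w4 shaft:.045 nose:.045;python3 - <<'E'
from h import *
save('s4',r.snapshot('scene'),(170,120,330,260),5)
E
```

```text
{'clock': np.float64(7.417), 'joints': array([-0.097,  0.603,  0.235,  1.997, -0.248,  0.569,  1.632]), 'tcp_pos': array([ 0.538, -0.082,  0.024]), 'tool_rot': array([-0.386, -3.117,  0.   ]), 'contact_force': array([ 0.354, -0.064,  0.622])}
shaft [(array([263.3, 286.1]), 0.92, array([ 0.5395, -0.0861]))]
nose [(array([304.9, 139.1]), 0.78, array([ 0.4794, -0.053 ]))]
```

View pics/w4.png

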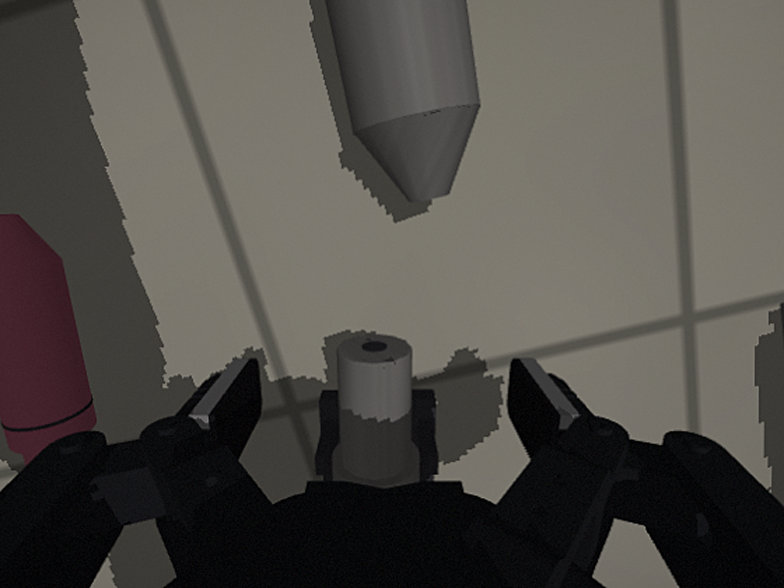

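View pics/s4.png

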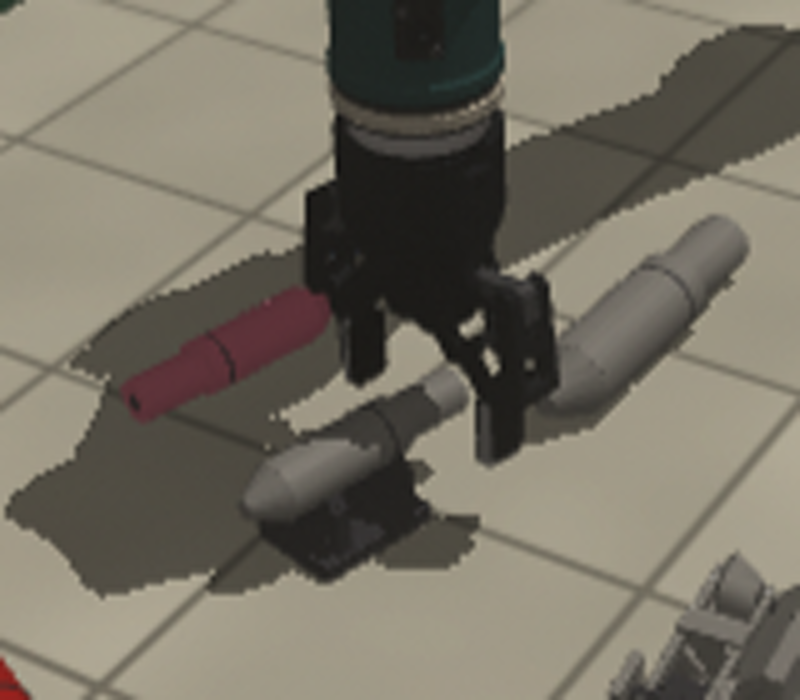

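```bash
python3 - <<'E'
from h import *
c=cam('wrist')
# tail visible sides: left/right silhouettes at row
for u,v in((339,355),(411,355),(342,440),(409,440)):
    print(np.round(atz(c,(u/1.4,v/1.4),.047),4))
s=r.state();T=Ro.from_rotvec(s['tool_rot']).as_matrix()
for u,v in((339,355),(411,355),(342,440),(409,440)):
    print('tool',np.round(T.T@(atz(c,(u/1.4,v/1.4),.047)-s['tcp_pos'])*1000,1))
print([np.round(T.T@(atz(c,(u/1.4,v/1.4),.043)-s['tcp_pos'])*1000,1) for u,v in((260,380),(511,380))])
E
```

```text
[ 0.5221 -0.0914  0.047 ]
[ 0.5277 -0.0692  0.047 ]
[ 0.5525 -0.099   0.047 ]
[ 0.5581 -0.0769  0.047 ]
tool [ 14.2 -13.3 -21.7]
tool [ 14.2   9.7 -21.7]
tool [-17.2 -13.2 -21.6]
tool [-17.2   9.5 -21.6]
[array([  3.3, -40.5, -17.7]), array([  3.2,  43.6, -17.6])]
```

send_rows --plan '[1,-2,-3,0,0,0,0,1,0,0,0,0,0,0,0.5,0,0,0,0,0,0,0.4,0,0,0,0,0,0,0.3,0,0,0,0,0,0,0,0,0,0,0,0,0,0,0,0,0,0,0,0,0,0,0,0,0,0,0,0,0,0,0,0,0,0,0,0,0,0,0,0,0]'

```text
clock: 8.45
tcp_pos: [0.5395, -0.0851, 0.0244]
tool_rot: [-0.386, -3.118, -0.0]
contact_force: [-0.7, 1.8, 1.9]
finger_gap: 0.0225
```

```bash
python3 look.py w5 shaft:.045
```

```text
{'clock': np.float64(8.45), 'joints': array([-0.09 ,  0.604,  0.235,  1.993, -0.248,  0.571,  1.638]), 'tcp_pos': array([ 0.539, -0.085,  0.024]), 'tool_rot': array([-0.386, -3.118, -0.   ]), 'contact_force': array([-0.745,  1.827,  1.856])}
shaft [(array([ 52.9, 334.2]), 0.73, array([ 0.5418, -0.1972]))]
```

View pics/w5.png

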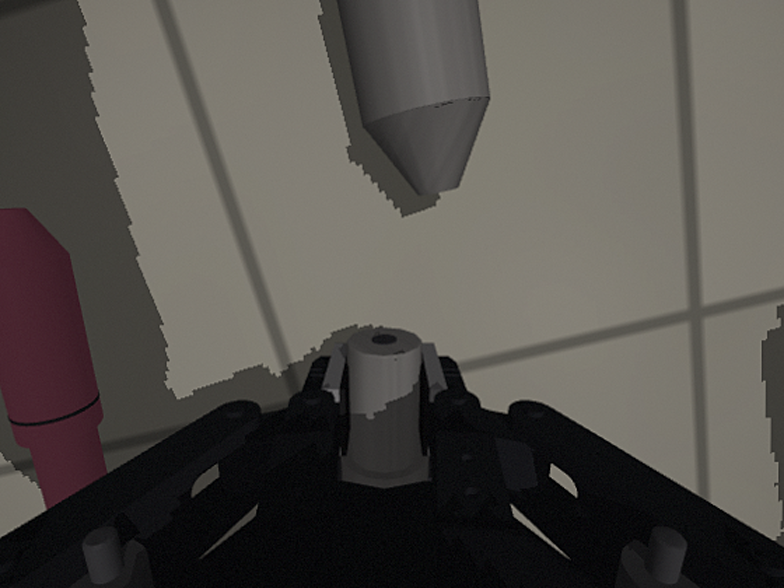

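```bash
python3 - <<'E'
from h import *
save('w3c',cv2.imread('pics/w3.png')[:,:,::-1],(340,230,440,430),4)
c=cam('wrist');s=r.state();T=Ro.from_rotvec(s['tool_rot']).as_matrix()
for u,v in((349,350),(420,350),(350,430),(419,430)):
    print('tool',np.round(T.T@(atz(c,(u/1.4,v/1.4),.047)-s['tcp_pos'])*1000,1))
E
```

```text
tool [ 16.4  -9.9 -22.7]
tool [ 16.4  12.4 -22.6]
tool [-12.6 -10.3 -22.7]
tool [-12.6  12.7 -22.6]
```

View pics/w3c.png

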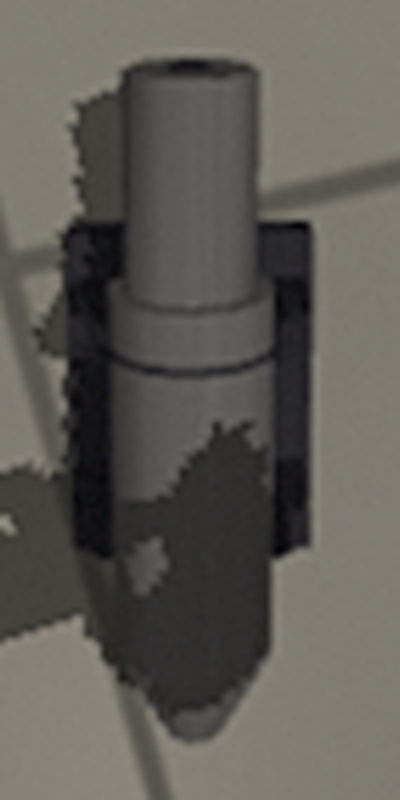

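```bash
python3 - <<'E'
from h import *
st=dict(tcp_pos=np.array([.5402,-.0876,.1886]),tool_rot=np.array([.388,3.117,.001]))
c=cam('wrist',st)
s=r.state();T=Ro.from_rotvec(s['tool_rot']).as_matrix()
for a,b,z in((190,150,.047),(192,330,.047),(192,500,.047),(195,738,.045),(190,62,.057)):
    X=atz(c,((340+a/4)/1.4,(230+b/4)/1.4),z);print(np.round(X,4),np.round(T.T@(X-s['tcp_pos'])*1000,1))
E
```

```text
[ 0.5354 -0.0825  0.047 ] [  4.6   1.5 -22.6]
[ 0.5677 -0.0903  0.047 ] [-28.7   1.9 -22.7]
[ 0.6001 -0.0984  0.047 ] [-62.    2.  -22.7]
[ 0.6503 -0.1103  0.045 ] [-113.7    2.6  -20.7]
[ 0.5186 -0.0784  0.057 ] [ 21.8   1.4 -32.6]
```

send_rows --plan '[0,0,0,-4,0,0,0,0,0,0,-8,0,0,0,0,0,0,-14,0,0,0,0,0,0,-16,0,0,0,0,0,0,-12,0,0,0,0,0,0,-6,0,0,0,0,0,0,0,0,0,0,0,0,0,0,0,0,0]'

```text
clock: 9.22
tcp_pos: [0.5393, -0.0853, 0.0843]
tool_rot: [0.387, 3.118, 0.0]
contact_force: [-1.0, -0.1, -4.5]
finger_gap: 0.0221
```

```bash
python3 look.py w6 shaft:.105;python3 - <<'E'
from h import *
im=r.snapshot('scene')
save('s6',im,(170,120,330,260),5)
c=cam('scene')
print([(d['xy'],d['p'],np.round(atz(c,d['xy'],.105),3)) for d in r.mark_of('scene','nose')])
E
```

```text
{'clock': np.float64(9.217), 'joints': array([-0.123,  0.502,  0.275,  1.98 , -0.207,  0.686,  1.605]), 'tcp_pos': array([ 0.539, -0.085,  0.084]), 'tool_rot': array([0.387, 3.118, 0.   ]), 'contact_force': array([-0.98 , -0.075, -4.534])}
shaft [(array([105.8, 282.8]), 0.68, array([ 0.5215, -0.1605])), (array([273.7, 283.6]), 0.57, array([ 0.5408, -0.0849]))]
[([238.4, 178.1], 0.95, array([ 0.55 , -0.12 ,  0.105])), ([149.2, 234.5], 0.76, array([ 0.804, -0.159,  0.105])), ([213.6, 198.2], 0.69, array([ 0.642, -0.122,  0.105])), ([276.4, 200.7], 0.64, array([0.582, 0.002, 0.105])), ([235.0, 166.4], 0.45, array([ 0.511, -0.156,  0.105])), ([440.6, 277.6], 0.38, array([0.634, 0.366, 0.105]))]
```

View pics/s6.png

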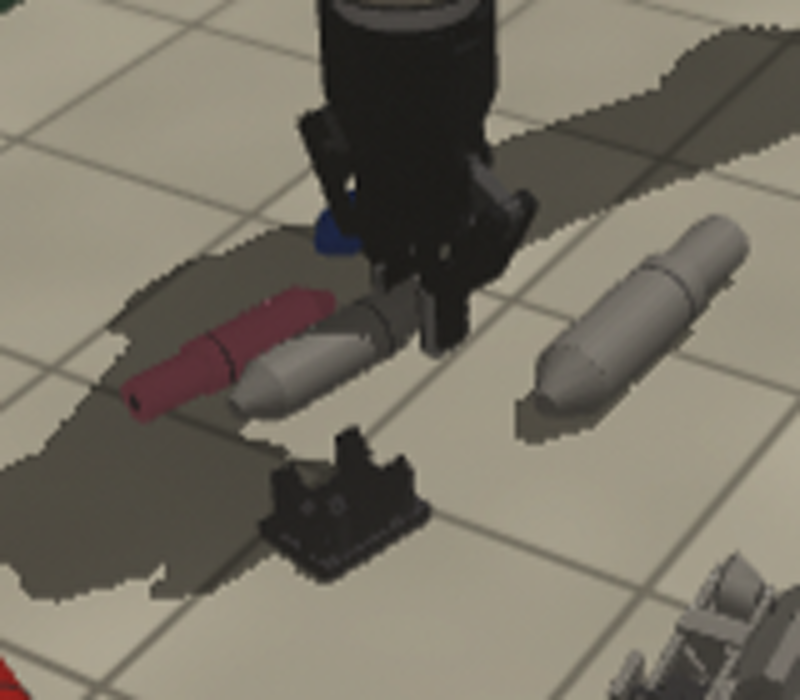

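```bash
python3 - <<'E'
from h import *
c=cam('scene')
d=np.array([.970,-.2426,0])
o=np.array([.5395,-.0851,.045])
print(proj(c,o+d*.1125), proj(c,o+d*.1125+[0,0,.06]),proj(c,o+d*.1125+[0,0,.055]))
print(proj(c,o+d*.0225), proj(c,o+d*.0225+[0,0,.06]))
E
```

```text
[217.75413735 222.48078908] [215.37104557 200.977099  ] [215.57645332 202.83005972]
[247.28971247 205.15152024] [246.06965006 184.10018842]
```

send_rows --plan '[0,4,6,0,0,0,0,0,9,15,0,0,0,0,0,14,23,0,0,0,0,0,14,23,0,0,0,0,0,14,23,0,0,0,0,0,14,23,0,0,0,0,0,14,23,0,0,0,0,0,13,21,0,0,0,-3,0,7,11,0,0,0,-4,0,3,5,0,0,0,-4,0,0,0,0,0,0,-4,0,0,0,0,0,0,-3,0,0,0,0,0,0,0,0,0,0,0,0,0,0]'

```text
clock: 10.58
tcp_pos: [0.4773, 0.108, 0.0841]
tool_rot: [0.104, -3.139, -0.0]
contact_force: [0.3, -0.4, -5.6]
finger_gap: 0.0223
```

```bash
python3 look.py w7 mouth:.05;python3 - <<'E'
from h import *
im=r.snapshot('scene')
save('s7',im,(230,140,390,300),5)
im=r.snapshot('top')
save('t7',im,(190,110,290,270),5)
E
```

```text
{'clock': np.float64(10.583), 'joints': array([-0.44 ,  0.422,  0.179,  2.108, -0.126,  0.622,  1.463]), 'tcp_pos': array([0.477, 0.108, 0.084]), 'tool_rot': array([ 0.104, -3.139, -0.   ]), 'contact_force': array([ 0.273, -0.356, -5.576])}
mouth []
```

View pics/s7.png

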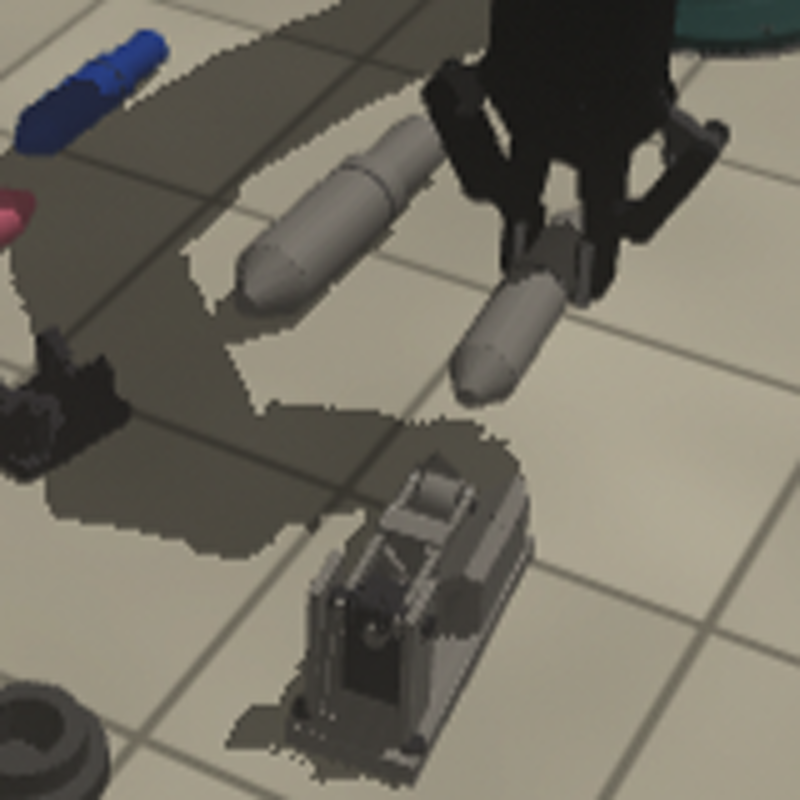

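View pics/t7.png

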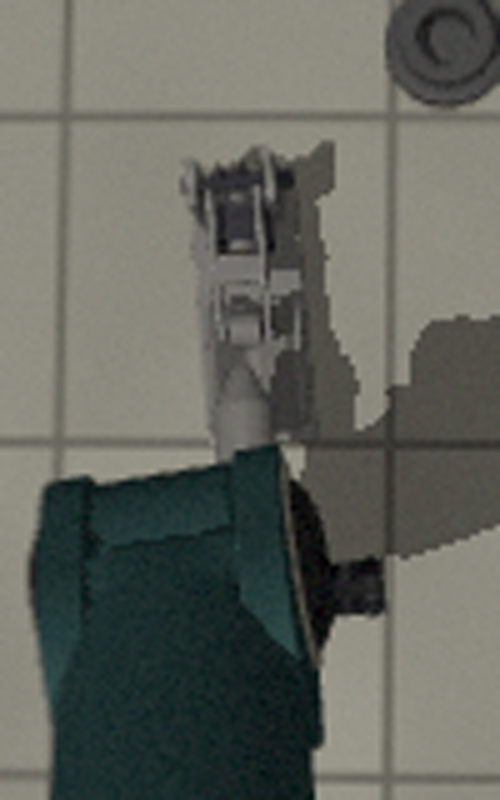

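View pics/w7.png

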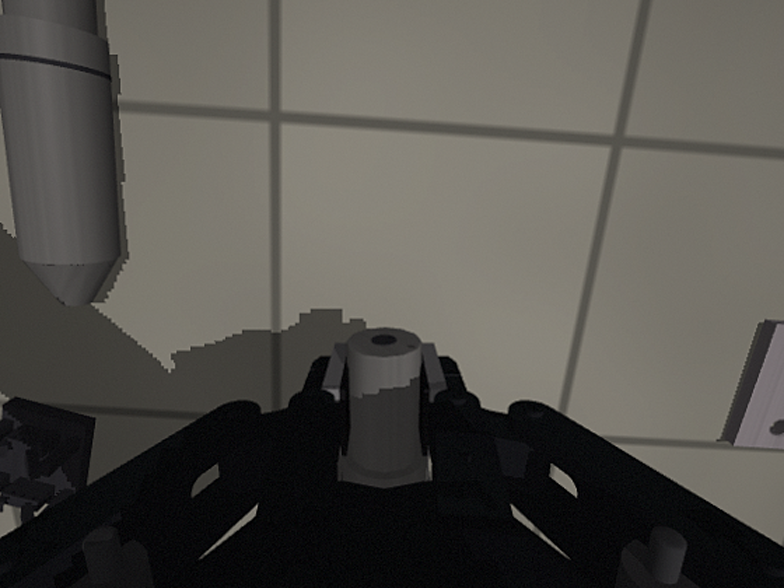

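```bash
python3 - <<'E'
from ov import *
c=cam('top');im=r.snapshot('top')
print(atz(c,(190+243.5/5,110+425/5),.105),atz(c,(190+241/5,110+355/5),.105))
T=np.array([.4773,.108]);d=np.array([.9978,.0662])
print('pred at 75',T+d*.075,T+d*.1125)
wire(im,c,(205,125,265,205),9,.6011,.1170,4.2,'ov7')
E
```

```text
[0.55950416 0.1117528  0.105     ] [0.59364646 0.1133869  0.105     ]
pred at 75 [0.552135 0.112965] [0.5895525 0.1154475]
```

View pics/ov7.png

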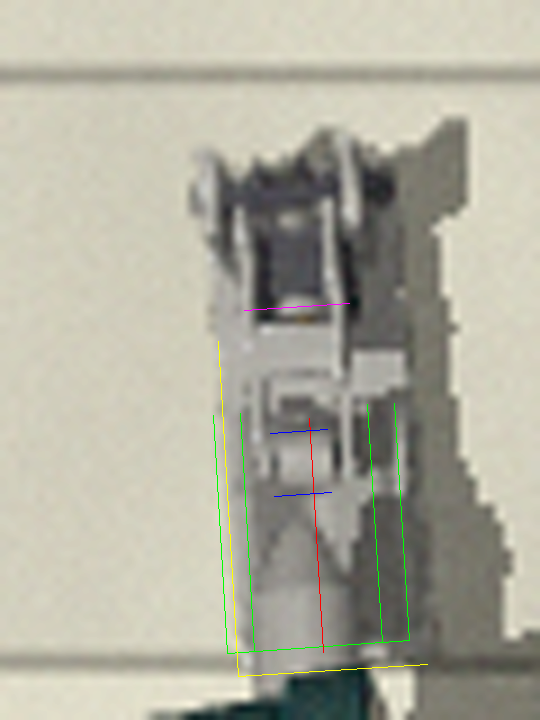

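```bash
cat > ov2.py <<'E'
from ov import *
def both(cam_n,box,s,hx,hy,hyaw,fn,st,im=None,off=-.0025):
    c=cam(cam_n);im=r.snapshot(cam_n) if im is None else im
    T=Ro.from_rotvec(st['tool_rot']).as_matrix();P=np.array(st['tcp_pos']);ax=-T[:,0];yv=T[:,1];zv=-T[:,2]
    o=P+zv*.021+ax*(-off)
    wire(im,c,box,s,hx,hy,hyaw,fn)
    g=cv2.imread('pics/'+fn+'.png')
    f=lambda X:tuple(int(round(v)) for v in (proj(c,X)-[box[0],box[1]]+.5)*s)
    C=-c['R'].T@c['t']
    # silhouettes
    v=C-(o+ax*.06);n=np.cross(ax,v);n/=np.linalg.norm(n)
    for sg in(-1,1):
        L=[(.02,.015),(.092,.015),(.11,.005)]
        pts=[f(o+ax*a+n*sg*rr) for a,rr in L]
        for a,b in zip(pts[:-1],pts[1:]): cv2.line(g,a,b,(255,255,0),1)
    th=np.linspace(0,2*np.pi,30)
    for a,rr in((.092,.015),(.11,.005),(.02,.015)):
        pts=np.array([f(o+ax*a+rr*(np.cos(t)*yv+np.sin(t)*zv)) for t in th]);cv2.polylines(g,[pts],True,(255,255,0),1)
    cv2.imwrite('pics/'+fn+'.png',g)
E
python3 - <<'E'
from ov2 import *
st=r.state()
both('top',(205,125,265,205),9,.6011,.1170,4.2,'ov7t',st)
both('scene',(280,180,350,300),7,.6011,.1170,4.2,'ov7s',st)
E
```

```text
(no output)
```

View pics/ov7t.png

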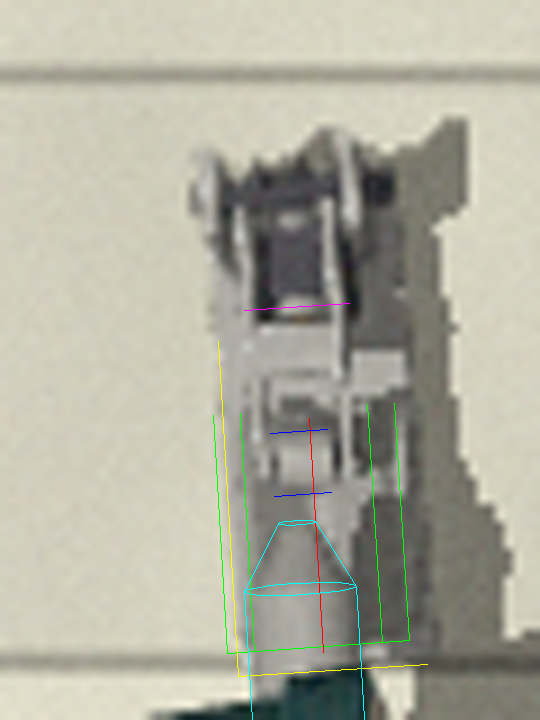

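View pics/ov7s.png

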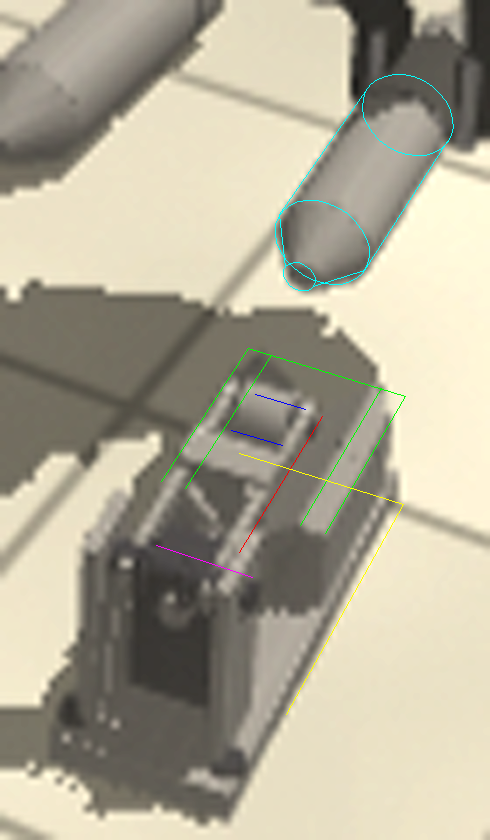

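Both overlays agree within about 1 mm: the shaft model lies over the real shaft, and the shaft's axis is over the vee with the nose tip about 10 mm short of the roller. Now I lower it, slowly near contact.

send_rows --plan '[0,0,0,6,0,0,-0.4,0,0,0,12,0,0,0,0,0,0,14,0,0,0,0,0,0,10,0,0,0,0,0,0,6,0,0,0,0,0,0,3,0,0,0,0,0,0,0,0,0,0,0,0,0,0,0,0,0]'

```text
clock: 11.6
tcp_pos: [0.478, 0.1077, 0.0334]
tool_rot: [-0.116, 3.139, 0.0]
contact_force: [-0.5, -0.3, -4.0]
finger_gap: 0.0224
```

```bash
python3 - <<'E'
from ov2 import *
st=r.state();print(st['tcp_pos'],st['contact_force'],st['torque'])
both('top',(205,125,265,205),9,.6011,.1170,4.2,'ov8t',st)
both('scene',(280,180,350,300),7,.6011,.1170,4.2,'ov8s',st)
E
```

```text
[0.477958   0.10774429 0.03343773] [-0.51813225 -0.34456875 -4.00437728] [-0.00315882  0.21923864  0.0041302 ]
```

View pics/ov8t.png

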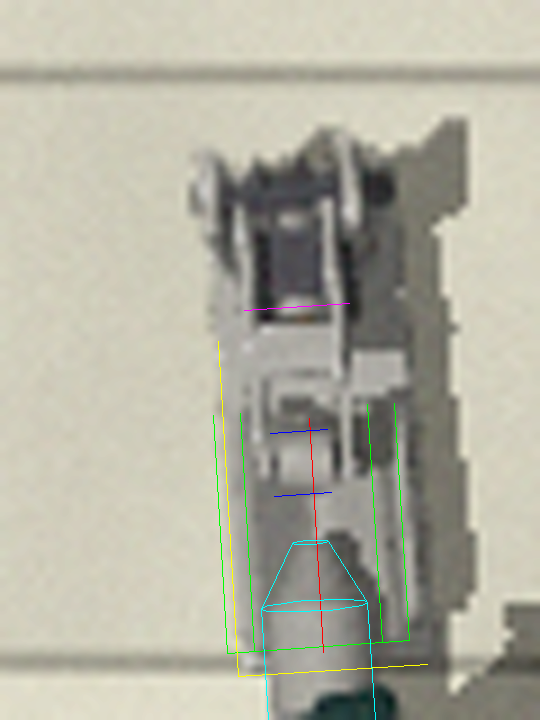

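View pics/ov8s.png

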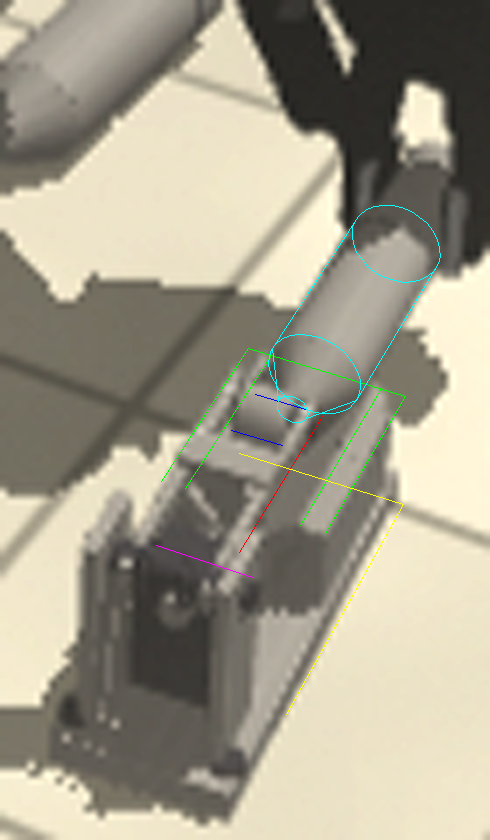

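send_rows --plan '[0,0,0,1,0,0,0,0,0,0,1,0,0,0,0,0,0,0.5,0,0,0,0,0,0,0,0,0,0]'

```text
clock: 12.03
tcp_pos: [0.4782, 0.1076, 0.0311]
tool_rot: [-0.116, 3.138, 0.0]
contact_force: [0.3, -1.0, -2.0]
finger_gap: 0.0225
```

send_rows --plan '[0,0,0,0.5,0,0,0,0,0,0,0,0,0,0,0,0,0,0,0,0,0]'

```text
clock: 12.28
tcp_pos: [0.4781, 0.1076, 0.0305]
tool_rot: [-0.116, 3.139, 0.0]
contact_force: [0.4, -2.3, -0.9]
finger_gap: 0.0221
```

send_rows --plan '[0,0,0,0.5,0,0,0,0,0,0,0,0,0,0,0,0,0,0,0,0,0]'

```text
clock: 12.53
tcp_pos: [0.478, 0.1076, 0.0299]
tool_rot: [-0.116, 3.139, 0.0]
contact_force: [0.2, -1.5, -0.4]
finger_gap: 0.0222
```

```bash
python3 - <<'E'
from h import *
st=r.state();print(st['tcp_pos'],st['contact_force'],st['torque'])
E
```

```text
[0.47802017 0.10764841 0.02991937] [ 0.22689896 -1.54960701 -0.44753293] [-0.421684   -0.27883834 -0.19675655]
```

send_rows --plan '[0,0,-0.6,0,0,0,0,0,0,0,0,0,0,0,0,0,0,0,0,0,0]'

```text
clock: 12.78
tcp_pos: [0.4778, 0.1071, 0.0298]
tool_rot: [-0.116, 3.139, -0.0]
contact_force: [1.4, -1.8, -2.1]
finger_gap: 0.0223
```

```bash
cat > st.py <<'E'
from h import *
st=r.state();print(round(float(st['clock']),2),np.round(st['tcp_pos'],4),np.round(st['contact_force'],2),np.round(st['torque'],3))
E
python3 st.py
```

```text
12.78 [0.4778 0.1071 0.0298] [ 1.43 -1.82 -2.1 ] [-0.45  -0.233 -0.213]
```

send_rows --plan '[0,0,-0.6,0,0,0,0,0,0,0,0,0,0,0,0,0,0,0,0,0,0]'

```text
clock: 13.03
tcp_pos: [0.4776, 0.1065, 0.0297]
tool_rot: [0.117, -3.139, 0.0]
contact_force: [1.0, -2.1, -2.5]
finger_gap: 0.0225
```

```bash
python3 st.py
```

```text
13.03 [0.4776 0.1065 0.0297] [ 1.03 -2.14 -2.47] [-0.378 -0.176 -0.102]
```

send_rows --plan '[0,0,-1,0,0,0,0,0,0,0,0,0,0,0,0,0,0,0,0,0,0]'

```text
clock: 13.28
tcp_pos: [0.4776, 0.1058, 0.0297]
tool_rot: [0.117, -3.139, -0.0]
contact_force: [0.5, -1.3, -2.8]
finger_gap: 0.0223
```

```bash
python3 st.py; python3 - <<'E'
from ov2 import *
st=r.state()
both('scene',(280,180,350,300),7,.6011,.1165,4.2,'ov9s',st)
both('top',(205,125,265,205),9,.6011,.1165,4.2,'ov9t',st)
E
```

```text
13.28 [0.4776 0.1058 0.0297] [ 0.5  -1.28 -2.82] [-0.142 -0.009 -0.049]
```

View pics/ov9t.png

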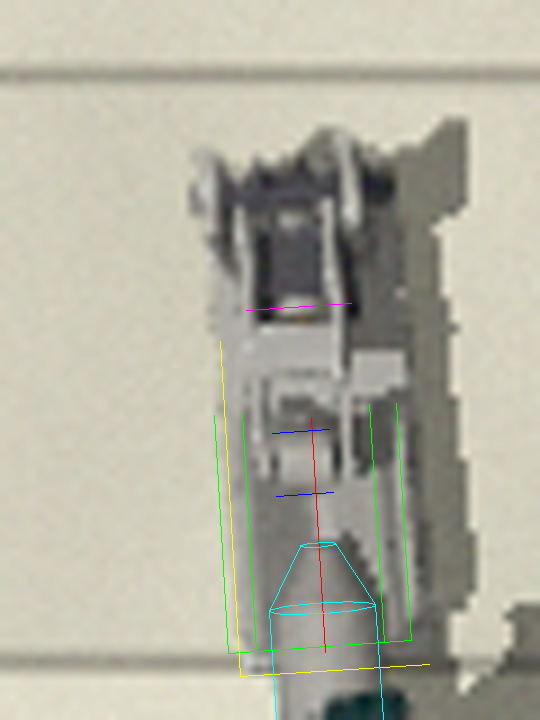

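View pics/ov9s.png

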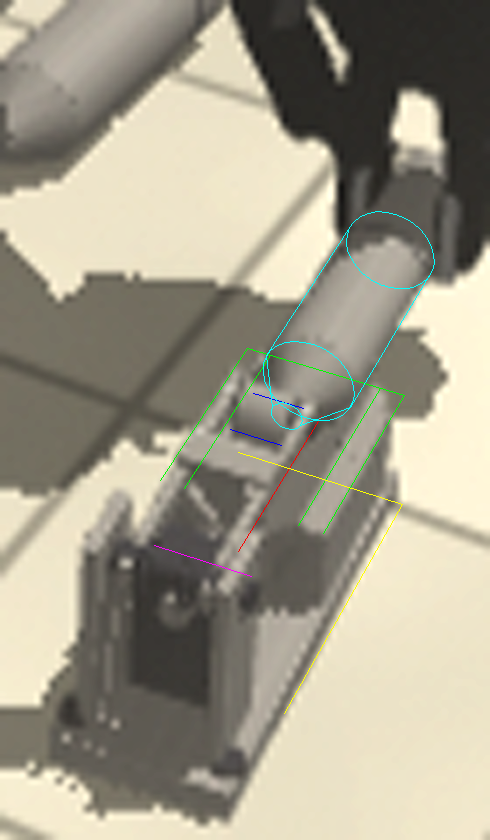

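send_rows --plan '[0,0,-0.6,0.3,0,0,0,0,0,0,0,0,0,0,0,0,0,0,0,0,0]'

```text
clock: 13.63
tcp_pos: [0.4776, 0.1054, 0.0294]
tool_rot: [0.118, -3.139, -0.001]
contact_force: [-0.9, 0.7, -1.4]
finger_gap: 0.0223
```

```bash
python3 st.py
```

```text
13.63 [0.4776 0.1054 0.0294] [-0.87  0.74 -1.42] [0.187 0.082 0.102]
```

send_rows --plan '[0,0,-0.4,0.3,0,0,0,0,0,0,0,0,0,0,0,0,0,0,0,0,0]'

```text
clock: 13.88
tcp_pos: [0.4776, 0.1051, 0.0292]
tool_rot: [0.118, -3.139, -0.001]
contact_force: [-1.5, 2.5, -1.7]
finger_gap: 0.0224
```

```bash
python3 st.py
```

```text
13.88 [0.4776 0.1051 0.0292] [-1.48  2.46 -1.72] [0.53  0.249 0.254]
```

send_rows --plan '[0,0,0.4,0,0,0,0,0,-1,0,0,0,0,0,0,-2,0,0,0,0,0,0,-2,0,0,0,0,0,0,-1,0,0,0,0,0,0,0,0,0,0,0,0]'

```text
clock: 14.38
tcp_pos: [0.4845, 0.1057, 0.0293]
tool_rot: [-0.117, 3.139, 0.0]
contact_force: [-0.9, 1.9, -1.2]
finger_gap: 0.0223
```

```bash
python3 st.py
```

```text
14.38 [0.4845 0.1057 0.0293] [-0.86  1.89 -1.16] [0.612 0.047 0.266]
```

send_rows --plan '[0,-1,0.5,0,0,0,-0.4,0,-2,0,0,0,0,0,0,-2,0,0,0,0,0,0,-1,0,0,0,0,0,0,0,0,0,0,0,0]'

```text
clock: 14.8
tcp_pos: [0.4903, 0.106, 0.0292]
tool_rot: [-0.126, 3.138, -0.0]
contact_force: [-0.3, 0.6, -1.3]
finger_gap: 0.0227
```

```bash
python3 st.py
```

```text
14.8 [0.4903 0.106  0.0292] [-0.3   0.61 -1.3 ] [0.125 0.124 0.043]
```

send_rows --plan '[0,-1,0.1,0,0,0,0,0,-1.5,0,0,0,0,0,0,-1.5,0,0,0,0,0,0,-1,0,0,0,0,0,0,0,0,0,0,0,0]'

```text
clock: 15.22
tcp_pos: [0.4952, 0.1066, 0.0292]
tool_rot: [-0.127, 3.139, -0.0]
contact_force: [-1.7, -1.4, -0.4]
finger_gap: 0.0224
```

```bash
python3 st.py
```

```text
15.22 [0.4952 0.1066 0.0292] [-1.67 -1.37 -0.38] [-0.238  0.176  0.02 ]
```

send_rows --plan '[0,-1,0.1,0,0,0,0,0,-1.5,0,0,0,0,0,0,-1.5,0,0,0,0,0,0,-1,0,0,0,0,0,0,0,0,0,0,0,0]'

```text
clock: 15.63
tcp_pos: [0.5002, 0.1072, 0.0292]
tool_rot: [-0.127, 3.138, -0.0]
contact_force: [-1.1, -2.0, -1.3]
finger_gap: 0.0224
```

```bash
python3 st.py
```

```text
15.63 [0.5002 0.1072 0.0292] [-1.14 -1.95 -1.28] [-0.408  0.173 -0.113]
```

send_rows --plan '[0,-1,-0.3,0,0,0,0,0,-1.5,0,0,0,0,0,0,-1,0,0,0,0,0,0,0,0,0,0,0,0,0,0,0,0,0,0,0]'

```text
clock: 16.05
tcp_pos: [0.5037, 0.1075, 0.0293]
tool_rot: [-0.128, 3.138, 0.0]
contact_force: [-0.4, -2.3, -0.2]
finger_gap: 0.0219
```

```bash
python3 st.py
```

```text
16.05 [0.5037 0.1075 0.0293] [-0.44 -2.25 -0.23] [-0.274  0.133 -0.002]
```

send_rows --plan '[0,-1,-0.1,0,0,0,0,0,-1.5,0,0,0,0,0,0,-1,0,0,0,0,0,0,0,0,0,0,0,0]'

```text
clock: 16.38
tcp_pos: [0.5051, 0.1075, 0.0288]
tool_rot: [0.128, -3.135, 0.0]
contact_force: [-6.0, -1.1, 1.8]
finger_gap: 0.0224
```

```bash
python3 st.py
```

```text
16.38 [0.5051 0.1075 0.0288] [-6.04 -1.05  1.82] [-0.357  1.048  0.003]
```

send_rows --plan '[0,-1,0,0,0,0,0,0,-1.5,0,0,0,0,0,0,-1,0,0,0,0,0,0,0,0,0,0,0,0]'

```text
clock: 16.72
tcp_pos: [0.5059, 0.1075, 0.0284]
tool_rot: [0.128, -3.13, 0.001]
contact_force: [-11.5, -2.7, 6.6]
finger_gap: 0.0224
```

```bash
python3 st.py
```

```text
16.72 [0.5059 0.1075 0.0284] [-11.5   -2.67   6.6 ] [-0.411  2.138  0.012]
```

```bash
python3 - <<'E'
from ov2 import *
st=r.state()
both('scene',(280,180,350,300),7,.6011,.1160,4.5,'ov10s',st)
save('s10',r.snapshot('scene'),(280,180,350,300),7)
save('t10',r.snapshot('top'),(205,125,265,205),9)
E
```

```text
(no output)
```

View pics/ov10s.png

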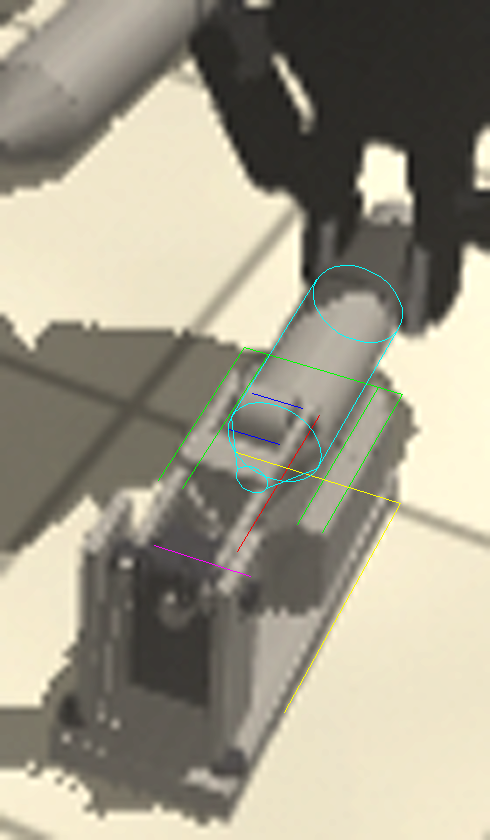

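View pics/s10.png

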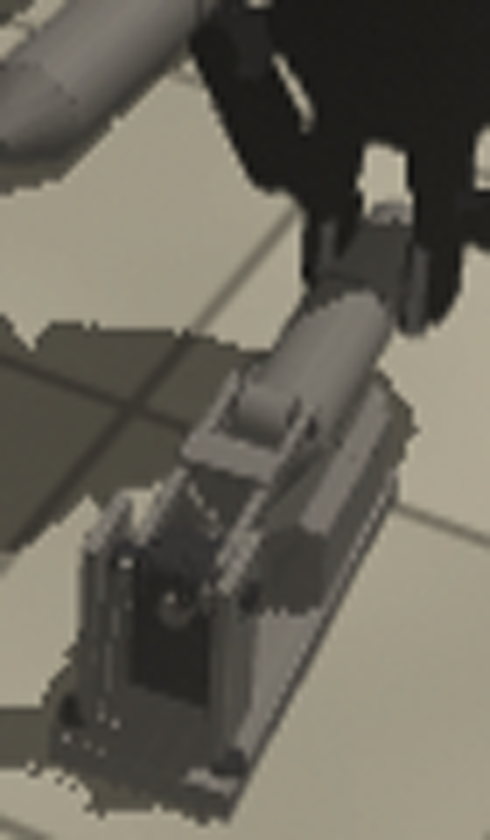

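View pics/t10.png

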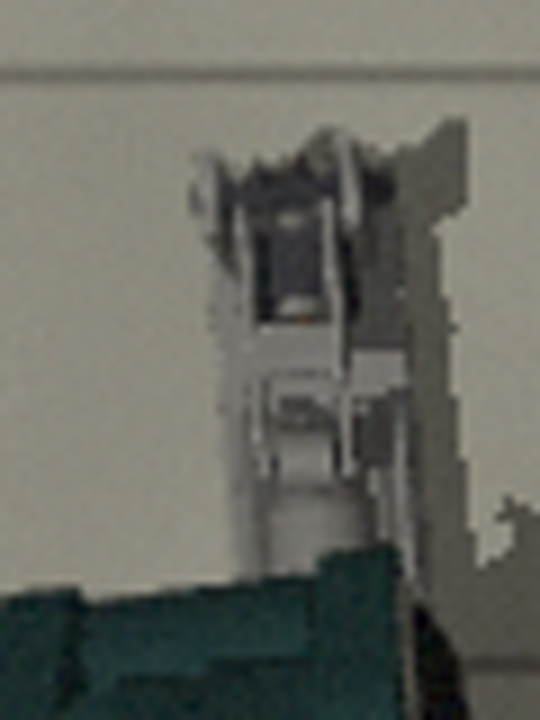

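send_rows --plan '[0,0,0.2,-0.5,0,-0.5,0,0,0,0,0,0,0,0,0,0,0,0,0,0,0,0,0,0,0,0,0,0]'

```text
clock: 17.2
tcp_pos: [0.5064, 0.1076, 0.0288]
tool_rot: [-0.128, 3.138, -0.001]
contact_force: [-9.8, -2.8, 2.9]
finger_gap: 0.0223
```

```bash
python3 st.py
```

```text
17.2 [0.5064 0.1076 0.0288] [-9.82 -2.79  2.93] [-4.830e-01  1.859e+00 -1.000e-03]
```

send_rows --plan '[0,0,-0.5,-0.4,0,-0.3,0,0,0,0,0,0,0,0,0,0,0,0,0,0,0,0,0,0,0,0,0,0]'

```text
clock: 17.53
tcp_pos: [0.5066, 0.1075, 0.0291]
tool_rot: [-0.129, 3.132, -0.0]
contact_force: [-8.1, -1.6, 0.8]
finger_gap: 0.0226
```

```bash
python3 st.py
```

```text
17.53 [0.5066 0.1075 0.0291] [-8.12 -1.57  0.84] [-0.262  1.706  0.036]
```

send_rows --plan '[0,-1,-0.2,-0.2,0,-0.2,0,0,-1,0,-0.1,0,-0.1,0,0,0,0,0,0,0,0,0,0,0,0,0,0,0]'

```text
clock: 17.87
tcp_pos: [0.5079, 0.1075, 0.0292]
tool_rot: [-0.129, 3.129, 0.0]
contact_force: [-8.8, -1.6, 0.7]
finger_gap: 0.0221
```

```bash
python3 st.py
```

```text
17.87 [0.5079 0.1075 0.0292] [-8.8  -1.6   0.66] [-0.165  1.952  0.044]
```

send_rows --plan '[0,-1,-0.2,0,0,0,0,0,-1,0,0,0,0,0,0,-1,0,0,0,0,0,0,0,0,0,0,0,0]'

```text
clock: 18.2
tcp_pos: [0.511, 0.1078, 0.0292]
tool_rot: [-0.13, 3.129, 0.0]
contact_force: [-8.8, 0.0, -0.4]
finger_gap: 0.0222
```

```bash
python3 st.py
```

```text
18.2 [0.511  0.1078 0.0292] [-8.76  0.02 -0.38] [-0.169  1.884  0.149]
```

send_rows --plan '[0,-1,-0.2,0,0,0,0,0,-1,0,0,0,0,0,0,-1,0,0,0,0,0,0,0,0,0,0,0,0]'

```text
clock: 18.53
tcp_pos: [0.5131, 0.1079, 0.029]
tool_rot: [-0.13, 3.13, 0.0]
contact_force: [-11.1, -0.3, 1.3]
finger_gap: 0.0223
```

```bash
python3 st.py
```

```text
18.53 [0.5131 0.1079 0.029 ] [-11.1   -0.34   1.33] [-0.027  2.265  0.151]
```

send_rows --plan '[0,-0.7,-0.1,-0.2,0,-0.1,0,0,-0.7,0,0,0,0,0,0,-0.6,0,0,0,0,0,0,0,0,0,0,0,0]'

```text
clock: 18.87
tcp_pos: [0.5149, 0.108, 0.0292]
tool_rot: [-0.131, 3.129, 0.001]
contact_force: [-10.2, -0.8, -0.3]
finger_gap: 0.0223
```

```bash
python3 st.py
```

```text
18.87 [0.5149 0.108  0.0292] [-10.18  -0.81  -0.28] [0.007 2.175 0.182]
```

send_rows --plan '[0,-0.7,0,0,0,0,0,0,-0.7,0,0,0,0,0,0,-0.6,0,0,0,0,0,0,0,0,0,0,0,0]'

```text
clock: 19.2
tcp_pos: [0.519, 0.1085, 0.0297]
tool_rot: [-0.13, 3.125, 0.001]
contact_force: [-6.3, 0.6, -2.5]
finger_gap: 0.0223
```

```bash
python3 st.py;  python3 - <<'E'
from h import *
save('s11',r.snapshot('scene'),(280,180,350,300),7)
E
```

```text
19.2 [0.519  0.1085 0.0297] [-6.29  0.55 -2.46] [0.073 1.412 0.176]
```

View pics/s11.png

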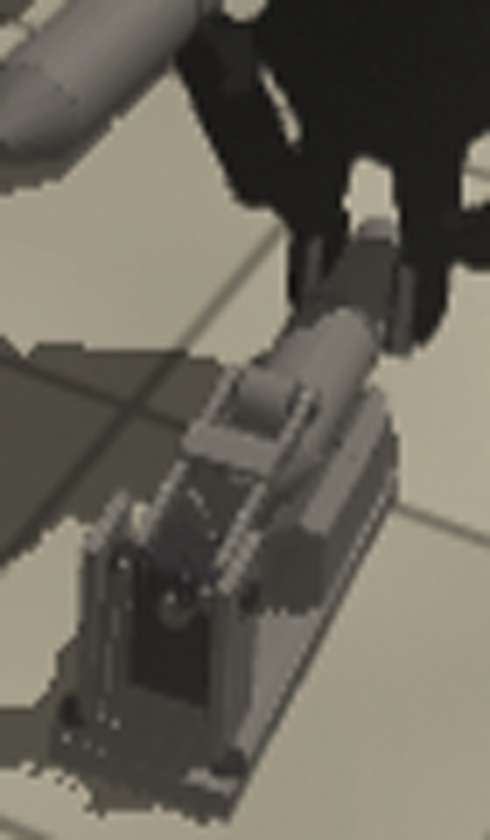

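send_rows --plan '[0,-0.8,-0.1,0,0,0.2,0,0,-0.8,0,0,0,0,0,0,-0.8,0,0,0,0,0,0,0,0,0,0,0,0]'

```text
clock: 19.58
tcp_pos: [0.5225, 0.1088, 0.03]
tool_rot: [-0.13, 3.126, 0.002]
contact_force: [-4.5, 0.7, -2.2]
finger_gap: 0.0225
```

```bash
python3 st.py
```

```text
19.58 [0.5225 0.1088 0.03  ] [-4.52  0.74 -2.21] [0.229 1.242 0.182]
```

send_rows --plan '[0,-0.8,0,0,0,0,0,0,-0.8,0,0,0,0,0,0,-0.8,0,0,0,0,0,0,0,0,0,0,0,0]'

```text
clock: 19.92
tcp_pos: [0.5252, 0.1091, 0.0301]
tool_rot: [-0.13, 3.125, 0.002]
contact_force: [-4.7, 2.0, -3.4]
finger_gap: 0.0225
```

```bash
python3 st.py
```

```text
19.92 [0.5252 0.1091 0.0301] [-4.75  1.97 -3.4 ] [0.367 1.206 0.255]
```

send_rows --plan '[0,-0.8,0.4,0.3,0,0.2,0,0,-0.8,0,0,0,0,0,0,-0.8,0,0,0,0,0,0,0,0,0,0,0,0]'

```text
clock: 20.25
tcp_pos: [0.5282, 0.1094, 0.0301]
tool_rot: [-0.129, 3.128, 0.001]
contact_force: [-5.0, 1.3, -3.6]
finger_gap: 0.0221
```

```bash
python3 st.py
```

```text
20.25 [0.5282 0.1094 0.0301] [-4.97  1.27 -3.57] [0.335 1.203 0.284]
```

send_rows --plan '[0,-0.8,0.1,0,0,0,0,0,-0.8,0,0,0,0,0,0,-0.8,0,0,0,0,0,0,0,0,0,0,0,0]'

```text
clock: 20.58
tcp_pos: [0.5315, 0.1097, 0.0304]
tool_rot: [-0.128, 3.126, 0.002]
contact_force: [-3.8, 2.5, -4.7]
finger_gap: 0.0224
```

```bash
python3 st.py
```

```text
20.58 [0.5315 0.1097 0.0304] [-3.75  2.49 -4.66] [0.539 1.047 0.265]
```

send_rows --plan '[0,-0.8,0.6,0.4,0,0.2,0,0,-0.8,0,0,0,0,0,0,-0.8,0,0,0,0,0,0,0,0,0,0,0,0]'

```text
clock: 20.92
tcp_pos: [0.5343, 0.11, 0.0303]
tool_rot: [-0.128, 3.128, 0.001]
contact_force: [-4.0, 2.7, -5.2]
finger_gap: 0.0224
```

```bash
python3 st.py
```

```text
20.92 [0.5343 0.11   0.0303] [-4.    2.65 -5.2 ] [0.505 1.007 0.233]
```

send_rows --plan '[0,-0.8,0.2,0.2,0,0,0,0,-0.8,0,0,0,0,0,0,-0.8,0,0,0,0,0,0,0,0,0,0,0,0]'

```text
clock: 21.25
tcp_pos: [0.5367, 0.1102, 0.0302]
tool_rot: [-0.127, 3.128, 0.001]
contact_force: [-3.8, 1.1, -4.0]
finger_gap: 0.0225
```

```bash
python3 st.py;  python3 - <<'E'
from h import *
save('s12',r.snapshot('scene'),(280,180,350,300),7)
save('t12',r.snapshot('top'),(205,125,265,205),9)
E
```

```text
21.25 [0.5367 0.1102 0.0302] [-3.81  1.12 -4.03] [0.414 1.043 0.306]
```

View pics/s12.png

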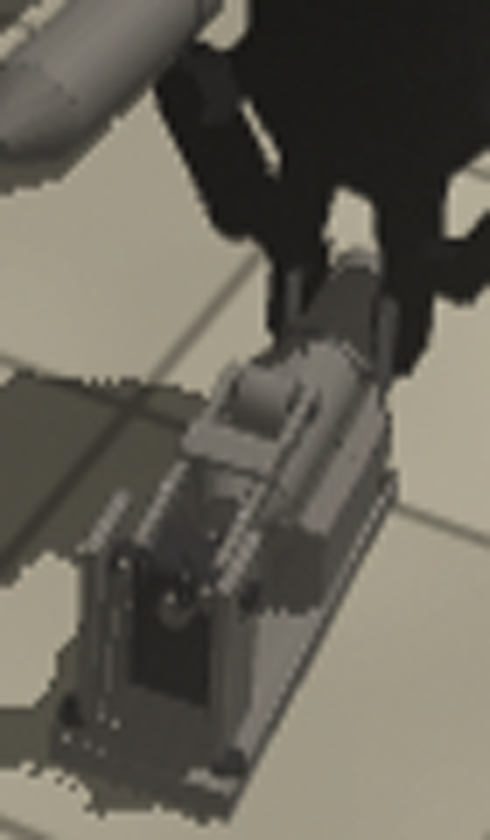

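View pics/t12.png

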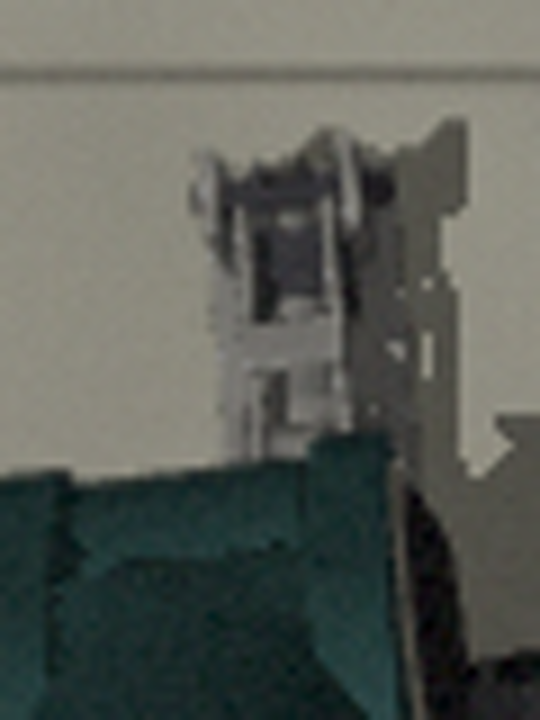

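The scene picture shows the roller lifted on the shaft at (260,400), with the nose through beyond it. In the top view the stop head sits close to the block, so contact should come soon. I continue in smaller steps.

send_rows --plan '[0,-0.8,0.3,0.1,0,0,0,0,-0.8,0,0,0,0,0,0,0,0,0,0,0,0,0,0,0,0,0,0,0]'

```text
clock: 21.68
tcp_pos: [0.5381, 0.1104, 0.0301]
tool_rot: [-0.127, 3.128, 0.0]
contact_force: [-3.7, 1.0, -3.0]
finger_gap: 0.0222
```

```bash
python3 st.py
```

```text
21.68 [0.5381 0.1104 0.0301] [-3.7   0.97 -3.01] [0.194 1.077 0.277]
```

send_rows --plan '[0,-0.8,0.1,0.1,0,0,0,0,-0.8,0,0,0,0,0,0,0,0,0,0,0,0,0,0,0,0,0,0,0]'

```text
clock: 22.02
tcp_pos: [0.5397, 0.1105, 0.03]
tool_rot: [-0.127, 3.128, 0.0]
contact_force: [-5.6, 0.1, -2.5]
finger_gap: 0.0224
```

```bash
python3 st.py
```

```text
22.02 [0.5397 0.1105 0.03  ] [-5.58  0.07 -2.53] [0.129 1.15  0.271]
```

send_rows --plan '[0,-0.8,0.1,0.1,0,0,0,0,-0.8,0,0,0,0,0,0,0,0,0,0,0,0,0,0,0,0,0,0,0]'

```text
clock: 22.35
tcp_pos: [0.5407, 0.1106, 0.0299]
tool_rot: [-0.127, 3.13, -0.0]
contact_force: [-5.9, 0.1, -0.7]
finger_gap: 0.0223
```

```bash
python3 st.py
```

```text
22.35 [0.5407 0.1106 0.0299] [-5.91  0.08 -0.72] [-0.046  1.462  0.276]
```

send_rows --plan '[0,-0.8,0,-0.1,0,0,0,0,-0.8,0,0,0,0,0,0,0,0,0,0,0,0,0,0,0,0,0,0,0]'

```text
clock: 22.68
tcp_pos: [0.5423, 0.1107, 0.0299]
tool_rot: [-0.127, 3.13, -0.0]
contact_force: [-6.1, 0.1, -1.1]
finger_gap: 0.0222
```

```bash
python3 st.py
```

```text
22.68 [0.5423 0.1107 0.0299] [-6.12  0.09 -1.15] [-0.     1.369  0.297]
```

send_rows --plan '[0,-0.7,0,0,0,0,0,0,-0.7,0,0,0,0,0,0,0,0,0,0,0,0,0,0,0,0,0,0,0]'

```text
clock: 23.02
tcp_pos: [0.5434, 0.1108, 0.0299]
tool_rot: [-0.127, 3.13, -0.0]
contact_force: [-7.2, -0.6, -1.2]
finger_gap: 0.0223
```

```bash
python3 st.py
```

```text
23.02 [0.5434 0.1108 0.0299] [-7.23 -0.6  -1.24] [0.024 1.448 0.268]
```

send_rows --plan '[0,-0.7,0,0,0,0,0,0,-0.7,0,0,0,0,0,0,0,0,0,0,0,0,0,0,0,0,0,0,0]'

```text
clock: 23.35
tcp_pos: [0.5438, 0.1108, 0.0298]
tool_rot: [-0.127, 3.132, -0.0]
contact_force: [-10.4, 0.4, 0.9]
finger_gap: 0.0227
```

```bash
python3 st.py
```

```text
23.35 [0.5438 0.1108 0.0298] [-10.42   0.36   0.87] [-0.061  1.945  0.306]
```

send_rows --plan '[0,-0.7,0,0,0,0,0,0,-0.5,0,0,0,0,0,0,0,0,0,0,0,0,0,0,0,0,0,0,0]'

```text
clock: 23.68
tcp_pos: [0.5438, 0.1108, 0.0297]
tool_rot: [-0.127, 3.135, -0.001]
contact_force: [-12.5, -0.9, 4.1]
finger_gap: 0.0226
```

```bash
python3 st.py
```

```text
23.68 [0.5438 0.1108 0.0297] [-12.51  -0.93   4.15] [-0.107  2.485  0.316]
```

send_rows --plan '[0,-0.3,0,-0.4,0,-0.2,0,0,0,0,0,0,0,0,0,0,0,0,0,0,0,0,0,0,0,0,0,0]'

```text
clock: 24.02
tcp_pos: [0.5438, 0.1108, 0.0298]
tool_rot: [-0.127, 3.132, -0.001]
contact_force: [-11.6, -0.8, 1.2]
finger_gap: 0.0223
```

```bash
python3 st.py
```

```text
24.02 [0.5438 0.1108 0.0298] [-11.6   -0.8    1.22] [-0.124  2.516  0.326]
```

send_rows --plan '[0,-0.4,0,-0.2,0,-0.1,0,0,-0.4,0,-0.1,0,0,0,0,0,0,0,0,0,0,0,0,0,0,0,0,0,0,0,0,0,0,0,0]'

```text
clock: 24.43
tcp_pos: [0.5438, 0.1108, 0.0298]
tool_rot: [-0.127, 3.132, -0.001]
contact_force: [-12.1, -0.9, 1.0]
finger_gap: 0.0221
```

```bash
python3 st.py
```

```text
24.43 [0.5438 0.1108 0.0298] [-12.05  -0.85   0.98] [-0.12   2.644  0.312]
```

send_rows --plan '[0,-0.4,0,-0.1,0,0,0,0,-0.4,0,-0.1,0,-0.1,0,0,0,0,0,0,0,0,0,0,0,0,0,0,0,0,0,0,0,0,0,0]'

```text
clock: 24.85
tcp_pos: [0.5439, 0.1108, 0.0298]
tool_rot: [-0.128, 3.132, -0.001]
contact_force: [-14.2, -0.8, 2.0]
finger_gap: 0.0224
```

```bash
python3 st.py
```

```text
24.85 [0.5439 0.1108 0.0298] [-14.17  -0.8    1.99] [-0.084  3.003  0.305]
```

send_rows --plan '[0,0,0,0,0,0,0]'

```text
clock: 24.93
tcp_pos: [0.5438, 0.1108, 0.0298]
tool_rot: [-0.127, 3.132, -0.001]
contact_force: [-14.5, -0.2, 1.1]
finger_gap: 0.0223
```

```bash
python3 st.py
```

```text
24.93 [0.5438 0.1108 0.0298] [-14.47  -0.18   1.06] [-0.124  3.043  0.278]
```

send_rows --plan '[0,0.7,0,0,0,0,0,0,0.7,0,0,0,0,0,0,0.7,0,0,0,0,0,0,0.7,0,0,0,0,0,0,0,0,0,0,0,0,0,0,0,0,0,0,0]'

```text
clock: 25.43
tcp_pos: [0.5439, 0.1109, 0.03]
tool_rot: [-0.127, 3.126, -0.0]
contact_force: [-7.0, 0.2, -4.3]
finger_gap: 0.022
```

```bash
python3 st.py
```

```text
25.43 [0.5439 0.1109 0.03  ] [-6.99  0.19 -4.33] [0.048 1.739 0.228]
```

send_rows --plan '[0,0.6,0,0.2,0,0.3,0,0,0.5,0,0.2,0,0.2,0,0,0,0,0,0,0,0,0,0,0,0,0,0,0]'

```text
clock: 25.77
tcp_pos: [0.5438, 0.1109, 0.03]
tool_rot: [-0.127, 3.133, -0.0]
contact_force: [-6.7, 0.3, -3.7]
finger_gap: 0.0218
```

```bash
python3 st.py
```

```text
25.77 [0.5438 0.1109 0.03  ] [-6.71  0.35 -3.71] [0.07  1.401 0.222]
```

send_rows --plan '[0,0.5,0,0.2,0,0.1,0,0,0.5,0,0.1,0,0.1,0,0,0,0,0,0,0,0,0,0,0,0,0,0,0]'

```text
clock: 26.1
tcp_pos: [0.5437, 0.111, 0.03]
tool_rot: [-0.127, 3.134, -0.0]
contact_force: [-4.5, -0.5, -5.0]
finger_gap: 0.0223
```

```bash
python3 st.py
```

```text
26.1 [0.5437 0.111  0.03  ] [-4.54 -0.51 -4.97] [0.013 1.067 0.214]
```

send_rows --plan '[0,0,0,0.3,0,0,0,0.3,0,0,0,0,0,0,0.4,0,0,0,0,0,0,0.6,0,0,0,0,0,0,0.8,0,0,0,0,0,0,0.8,0,0,0,0,0,0,0.8,0,0,0,0,0,0]'

```text
clock: 26.68
tcp_pos: [0.5445, 0.1114, 0.0302]
tool_rot: [-0.127, 3.132, 0.001]
contact_force: [0.5, -0.7, 0.8]
finger_gap: 0.0686
```

```bash
python3 look.py w13;  python3 - <<'E'
from h import *
save('s13',r.snapshot('scene'),(280,180,350,300),7)
E
```

```text
{'clock': np.float64(26.683), 'joints': array([-0.383,  0.597,  0.152,  1.97 , -0.154,  0.579,  1.525]), 'tcp_pos': array([0.544, 0.111, 0.03 ]), 'tool_rot': array([-1.270e-01,  3.132e+00,  1.000e-03]), 'contact_force': array([ 0.458, -0.696,  0.795])}
```

View pics/w13.png

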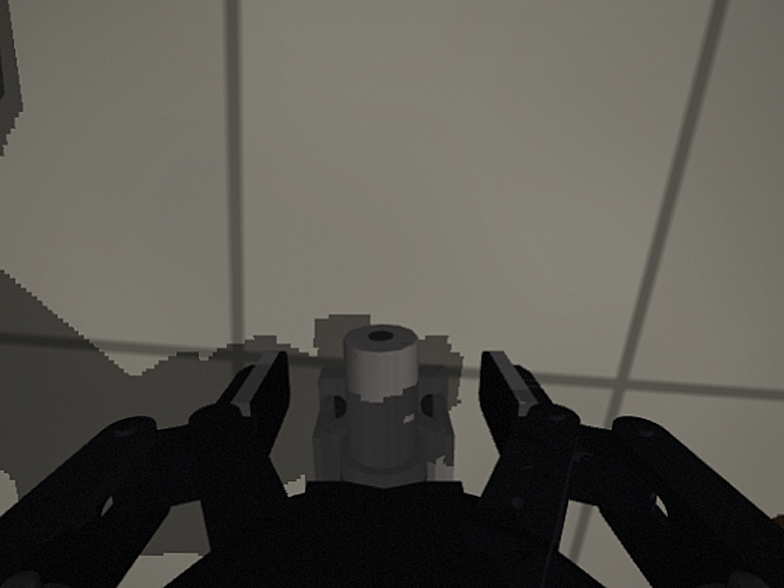

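View pics/s13.png

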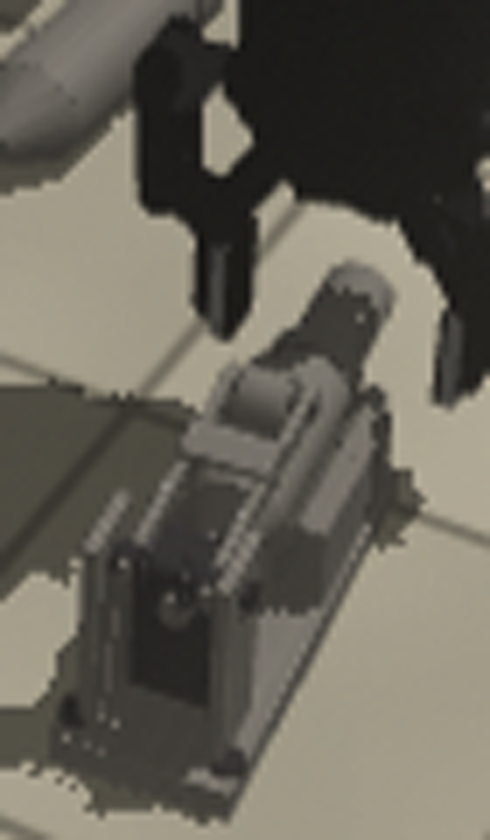

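send_rows --plan '[0.8,0,0,-3,0,0,0,0.8,0,0,-8,0,0,0,0.8,0,0,-15,0,0,0,0.8,0,0,-20,0,0,0,0.8,0,0,-25,0,0,0,0.8,0,0,-30,0,0,0,0.8,0,0,-30,0,0,0,0.8,0,0,-30,0,0,0,0.8,0,0,-15,0,0,0,0.8,0,0,0,0,0,0]'

```text
clock: 27.62
tcp_pos: [0.5454, 0.1117, 0.2108]
tool_rot: [-0.127, 3.126, 0.004]
contact_force: [0.1, 0.9, -0.5]
finger_gap: 0.0681
```

```bash
python3 look.py w14 shaft:.05 nose:.05 roller:.074 end_block:.05 holder:0;  python3 - <<'E'
from h import *
s=r.state()
im=r.snapshot('wrist');c=cam('wrist',s)
save('w14c',im,(200,120,360,320),4)
save('s14',r.snapshot('scene'),(280,180,350,300),7)
E
```

```text
{'clock': np.float64(27.617), 'joints': array([-0.433,  0.325,  0.209,  1.877, -0.082,  0.934,  1.465]), 'tcp_pos': array([0.545, 0.112, 0.211]), 'tool_rot': array([-0.127,  3.126,  0.004]), 'contact_force': array([ 0.051,  0.867, -0.468])}
shaft [(array([271.5, 189.7]), 0.57, array([0.5449, 0.1104])), (array([432.9, 265.4]), 0.36, array([0.6179, 0.2998]))]
nose [(array([124.5, 116.7]), 0.84, array([ 0.4835, -0.0385])), (array([274.6, 286. ]), 0.56, array([0.6583, 0.1229])), (array([430.2, 268.7]), 0.28, array([0.6223, 0.2977]))]
roller [(array([272.1, 257.2]), 0.57, array([0.6104, 0.1163]))]
end_block [(array([274.3, 286.2]), 0.48, array([0.6586, 0.1226]))]
holder [(array([272.4, 225.2]), 0.56, array([0.6023, 0.1157]))]
```

View pics/w14c.png

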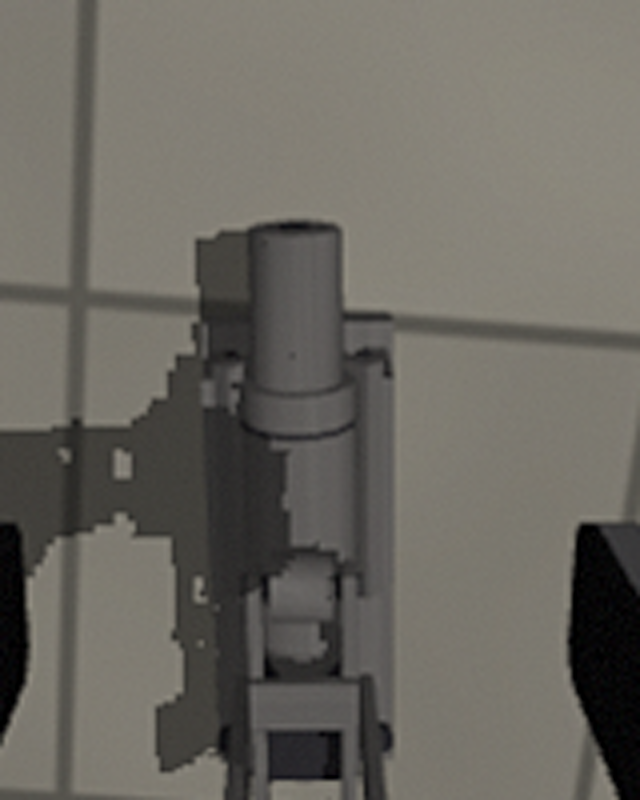

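View pics/s14.png

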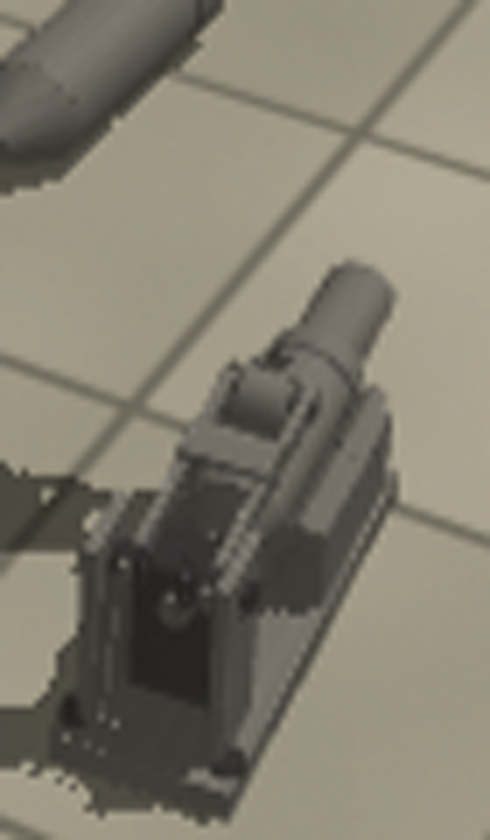

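The enlarged wrist view shows the shaft lying straight in the vee, with its tail at (295,230)–(295,390) clear of the holder and the roller resting on it at (300,590). The tail in the scene view has not shifted since release. Handing in.

```bash
python3 -c "
from bench import r
print(r.hand_in())"
```

```text
the job is handed in; nothing more can be done
None
```

The small grey mainshaft is home in the spring clip holder and let go, and I handed the job in at about 28 s. Hand-in reports no verdict, so I don't know how it was judged.

- **Pushing in:** I gripped the shaft by its tail, lowered it into the vee and centred it by the side force. I then slid it under the roller until it stopped moving at TCP x = 0.5438 m. Before releasing I backed the push off to about 4.5 N.
- **Stop force:** the peak push at the wrist was about 14.4 N. After allowing for vee friction I estimate about 9–10 N on the stop screw. That is a calculation; nothing measures the stop directly.
- **Roller:** the shaft stuck when the nose first met the roller. The push reached about 11.5 N with the tool pressing down. Easing the tool up and tilting the nose up slightly freed it. Roller force was not measured either, but the wrist force stayed well below the 25 N limit.
- **Last checks:** the wrist and scene pictures show the shaft straight in the vee with the roller raised and resting on it. The tail is clear of the holder and in the same place before and after I withdrew. I estimate it slipped back by no more than 0.6 mm on release. The gripper is clear and reads about zero force.
- **Disagreement:** the wrist camera was off sideways by about 1.7 mm, shown by the gripped shaft. The force-centred vee line lay 1–2 mm to the right of the camera estimate, so I followed the force.
- **Other parts:** I kept clear of them and saw no sign of contact, but I did not measure their positions again at the end.

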